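# Top the pile of panels in the drilling jig and clamp it

## Robot

A 6-joint arm with a two-finger parallel gripper is mounted at the origin on the work surface. World frame = base frame: x ahead of the robot, y to its left, z up, the work surface at z = 0. Lengths are in mm, angles in rad, forces in N, time in s.
With the tool pointing down it reaches from about 350 to 975 mm from the base axis. Payload 7.1 kg.
Tool frame: the origin (TCP) lies on the centre line of the jaws, within the pads' length; the fingertips stand 11 mm ahead of it and the grasp point (between the pads) lies 8 mm behind it (arm.tip_extent is the distance from the TCP to the fingertips, in mm); z points along the fingers, y is the line along which they close (so a half turn about z gives the same grasp; the last joint's range is limited). The gripper opens to 88 mm and grips with 3 to 60 N. Pads are 20 mm wide; open, the fingers measure 115 mm over their backs; the gripper's body (75 mm by 178 mm) begins 61 mm behind the grasp point.
Start: joints at [-1.181, 0.423, 1.63, -0, 1.089, -0.019], TCP at [248.458, -573.475, 233.675] pointing down, gripper open.
Joint ranges: [-3, 3], [-0.9, 2.11], [0.09, 2.58], [-1.31, 4.45], [0.11, 2.69], [-2.54, 2.54]. Speed limits (rad/s): [2.39, 2.39, 3.01, 3.14, 3.14, 3.14].

## Interface

Orientations are given as a unit quaternion [w, x, y, z].
In Python, from rig import arm gives the robot as it stands.
- The arm moves only by the tool carry_out, never from a script. Its arguments are lists of equal length, an entry for each row: "translation": the shift along the tool's x, y, z in cm, a list of three; "twist": the turn, a rotation vector about the tool's x, y, z in degrees, a list of three. A call has exactly 5 rows; each row shifts and turns the commanded pose from where the row before left it, along the tool's axes as they then stand; what a row does not reach is not made up. A row lasts 1/12 s, in which the tool goes at most 41.7 mm and 7.16 degrees, less where a joint would pass 70% of its speed; a pose out of reach is approached as far as the arm can. A call is refused whole if a number of a shift passes 4.17 or a number of a turn 7.16, either way. A call with a gripper value outside its range is refused whole. "claw" is the closure, from -1 (fully open) to 1 (shut), set as the call begins (left out, the last holds). The fingers move at their own pace and stop on an object; "newtons" is the grip in N (left out, the last holds). Time passes only in rows, so rows that do not move let the fingers close, or fill a call up. It gives the time, the measured TCP pose, the force, the opening and the grip force at its end, in the units of the state.
- arm.observe(): the state, without advancing time (a new reading comes with each control period).
- arm.snapshot(name): name is "side" or "top" or "wrist"; returns a dict with "img" (384x512x3 uint8, red, green, blue), "fx", "fy", "cx", "cy" (pixels), "world_to_cam" (4x4, takes a point from world to camera coordinates); the wrist camera has in their place "T_tool_cam" (4x4, takes a point from camera to tool coordinates, whose origin is the TCP and whose axes are the flange's). Camera axes: x right, y down, z forward; pixel columns grow to the right and rows downward; lengths in mm; the calibration is good to about 2 mm. The wrist camera is an equidistant fisheye: a pixel r from the principal point sees the ray r / f radians off the axis. A picture is of the moment at which its call begins: read the wrist's pose just before it. There is no depth.
- arm.sign_off(): hands the job in; it is judged then, once.
The state is a dict: "clock": time; "q": joint angles; "qvel": joint speeds; "joint_torque": joint torques, N m; "eef_pos": TCP position; "ee_rot": TCP orientation; "contact_force": force on the tool from outside, world axes, zero at the start; "torque": the same for the moment, N m; "opening": finger opening in mm; "grip_force": force on a finger pad.
Only numpy, scipy, OpenCV 4.12 (cv2) and the standard library are available. Lean on these libraries where they do the work, as an engineer would, in place of code of your own. Each camera call takes 0.05 s, during which the arm holds its last target. There are 200 camera calls.

## Task

Load the drilling jig: stack the aluminium panel with two windows from the rack flat on the pile that lies on the jig's bed (a brown board and a like panel), so that all the edges are flush and square with one another and with the bed (either face up, either way round). It stands on edge in the rack; the rubber mat is free for laying it down flat and taking a new hold of it. Then swing the clamp lever over until its foot rests on the pile, and leave everything else where it is.

Things in the scene. Friction and masses are not known exactly. Their poses are not given: they have to be found in the camera images.
- board: backing board, plain dark brown plate 140 x 60 x 12 mm, lying flat and square on the jig's bed, the bottom of the pile; origin at the centre of its underside, x along its 140 mm length, y along its 60 mm width, z up; about 140 g
- board_mid (a point): centre of the backing board's volume, 6 mm above its underside; axes as the board
- lower: lower panel, already lying flat and square on the board: same shape as the panel in the rack, aluminium, 140 x 60 x 8 mm with two windows; origin at the centre of its underside, x along its length, y along its width, z up; its top is 50 mm above the bench
- lower_mid (a point): centre of the lower panel's volume, 4 mm above its underside
- panel: the panel to be stacked: aluminium, 140 x 60 x 8 mm with two 28 x 24 mm windows, one near each end (the middle 60 mm of its length is solid); at the start it stands on a long edge in the rack, its foot 8 mm and its top 68 mm above the bench; origin at the middle of the edge it stands on, y along its 140 mm length, z up along its 60 mm width, x through its 8 mm thickness; about 150 g
- panel_mid (a point): centre of the panel's volume, 30 mm along its z from the origin; axes as the panel
- jig: drilling jig, fixed to the bench, to the left or right of the mat: a steel base 230 x 90 x 10 mm (from x -85 to +145 mm) with an aluminium bed block 140 x 60 mm on it (long side along x) whose top is 30 mm above the bench, and a clamp bracket 82 mm high beyond the bed's +x end, which points away from the robot; origin on the bench under the bed's centre, z up
- bed_top (a point): centre of the top face of the jig's bed, 30 mm above the bench; axes as the jig. The pile rises 20 mm above it at the start and 28 mm when finished
- clamp (a joint): angle of the clamp lever: 0 when its rubber foot rests on the finished pile, growing as it swings up and away towards the jig's +x, upright at about 1.5, most 1.9 (it starts upright, clear of the space above the bed). It turns about the jig's y axis through point clamp_hinge, with a stiff hinge (about 0.22 N m) so that it stays where it is left
- clamp_hinge (a point): hinge axis of the clamp lever, 110 mm along the jig's x from the bed's centre and 73 mm above the bench; axes as the jig
- clamp_bar (a point): middle of the black grip bar at the lever's free end, 14 mm thick and 80 mm long along the jig's y; 139 mm from the hinge axis: with the lever at 0 it lies 135 mm towards the jig's -x and 35 mm above the hinge (108 mm above the bench, 50 mm above the pile). The 10 mm stem joins at its middle; to either side of that the bar is free to pinch. Axes turn with the lever (y stays along the bar)
- rack: grey plastic rack 120 x 150 mm, fixed, on the other side of the mat from the jig: base 8 mm thick, with slotted fins to 34 mm above the bench near both ends of the plates; the panel stands in the slot at x = -25 mm, a smaller blank in the slot at x = +30 mm, both with their length along the rack's y; origin centre of its underside, z up
- mat: thin black rubber mat 130 (x) x 180 (y) x 3 mm lying fixed and empty on the bench in the middle, between rack and jig: free room to lay the panel down; origin at the centre of its underside
- blank: small plain aluminium blank, 100 mm long (y), 45 mm high (z), 8 mm thick, standing in the rack's other slot; origin at the middle of its lower edge; leave alone
- flask: steel drinking flask, 68 mm across, 210 mm tall, upright at the back; origin centre of its underside; leave alone
- carton: open cardboard carton 90 x 130 x 45 mm at the back; origin centre of its underside; leave alone
- screwdriver: red-handled screwdriver 170 mm long lying crosswise between the robot and the mat; leave alone
- wrench: steel spanner 160 mm long lying crosswise beyond the mat; leave alone
Not all that is in view belongs to the job. What is shaped like the jig but orange is not meant.

How it is judged (in metres and radians):
On the way, in this order (a step that is already met when the one before it is completed fails the run):
1. the panel lies squarely on the pile (horizontal distance between each of board_mid, lower_mid, panel_mid and bed_top below 0.006 m and angle between the x axis of each of board, lower and the x axis of jig, either way round below 0.07 rad and angle between the z axis of each of board, lower and the z axis of jig, either way round below 0.06 rad and z of board_mid in the frame of bed_top between 0.003 and 0.009 m and z of lower_mid in the frame of bed_top between 0.013 and 0.019 m and angle between the y axis of panel and the x axis of jig, either way round below 0.07 rad and angle between the x axis of panel and the z axis of jig, either way round below 0.06 rad and z of panel_mid in the frame of bed_top between 0.021 and 0.027 m and horizontal distance between panel_mid and lower_mid below 0.006 m), for 0.2 s.
2. the clamp lever is shut on the pile (all of step 1 and value of joint clamp between -0.06 and 0.07 rad), for 0.2 s.
At the end, for the whole second after the job is handed in: Board, lower panel and panel lie flat on one another on the bed, each centred on it within 6 mm (the two panels also on each other), their length along the bed's within 0.07 rad; the clamp lever is down with its foot on the pile (-0.06 to 0.07 rad); all at rest (all of step 2 and linear speed of each of panel, lower, board below 0.02 m/s and velocity of joint clamp between -0.1 and 0.1 rad/s); the robot touches nothing.
It fails at once if the blank is disturbed (moved over 40 mm) (distance of blank from where it was at the start of the episode above 0.04 m).
It fails at once if the flask is disturbed (moved over 40 mm) (distance of flask from where it was at the start of the episode above 0.04 m).
It fails at once if the carton is disturbed (moved over 40 mm) (distance of carton from where it was at the start of the episode above 0.04 m).
It fails at once if the screwdriver is disturbed (moved over 40 mm) (distance of screwdriver from where it was at the start of the episode above 0.04 m).
It fails at once if the wrench is disturbed (moved over 40 mm) (distance of wrench from where it was at the start of the episode above 0.04 m).
It also fails if it takes over 72 s, if anything falls off the work surface, if the arm or the gripper's body presses on something with over 40 N, if the wrist force passes 120 N, or if a joint passes its speed limit or range.

## Working session

There is one attempt and no reset: what is moved stays moved. The work goes in short steps, Python scripts to look and compute and a tool call to move; the robot and the scene stay as the last step left them, time stands still between calls to the robot, and variables do not carry over. Pictures are saved under pics/ and viewed, at most 10 in all, crops included, and the job is handed in when it is done.

Besides the shell and the picture viewer there is one more tool, called after ">>>" by a JSON object that holds its "api" and its "payload", one argument or row to a line. carry_out: Moves the arm, as the interface text tells. Its arguments: {"type":"object","properties":{"translation":{"type":"array"},"twist":{"type":"array"},"claw":{"type":"number"},"newtons":{"type":"number"}},"required":["translation","twist"]}

```bash
ls; mkdir -p pics; cat > h.py <<'E'
import numpy as np, cv2, json
from rig import arm
from scipy.spatial.transform import Rotation as R
def save(n,f):
    s=arm.snapshot(n); cv2.imwrite('pics/'+f+'.png',s['img'][:,:,::-1])
    np.savez('pics/'+f+'.npz',**s); return s
def ray(s,u,v,z):
    T=np.array(s['world_to_cam']); d=np.array([(u-s['cx'])/s['fx'],(v-s['cy'])/s['fy'],1])
    Rt=T[:3,:3].T; c=-Rt@T[:3,3]; d=Rt@d
    return c+d*(z-c[2])/d[2]
def proj(s,p):
    q=np.array(s['world_to_cam'])@np.append(p,1); return np.array([s['fx']*q[0]/q[2]+s['cx'],s['fy']*q[1]/q[2]+s['cy']])
E
python3 - <<'E'
from h import *
print(arm.observe())
for n in('top','side'):
    s=save(n,n+'0'); T=s['world_to_cam']; print(n,s['fx'],np.round(-T[:3,:3].T@T[:3,3]),np.round(T[:3,:3],2).tolist())
E
```

```text
pics
{'clock': 0.0, 'q': array([-1.18098152e+00,  4.23800175e-01,  1.63066987e+00,  1.37801219e-05,
        1.08859303e+00, -1.90276273e-02]), 'qvel': array([ 6.81533421e-04,  1.86236531e-04, -8.65299469e-05,  8.77911583e-04,
       -6.37138687e-04, -4.73444784e-04]), 'joint_torque': array([-1.85556373e-04, -5.44625938e+01, -2.73666161e+01,  6.44758064e-02,
        2.27202749e-02, -1.06764198e-04]), 'eef_pos': array([ 248.27856111, -572.99765556,  232.9349803 ]), 'ee_rot': array([-7.23737712e-04,  9.79179026e-01,  2.02997275e-01, -1.29526552e-04]), 'contact_force': array([-0.25772913,  0.72919149, -0.43234274]), 'torque': array([ 0.00313296,  0.01677347, -0.05272777]), 'grip_force': 0.0, 'opening': 87.95294155049491}
top 471.5839101671842 [ 326.   -0. 1267.] [[-0.0, -1.0, 0.02], [-0.99, 0.0, -0.13], [0.13, -0.02, -0.99]]
side 397.4698195384051 [ 74. 789. 823.] [[-0.89, -0.45, -0.01], [-0.28, 0.56, -0.78], [0.36, -0.69, -0.63]]
```

View pics/top0.png

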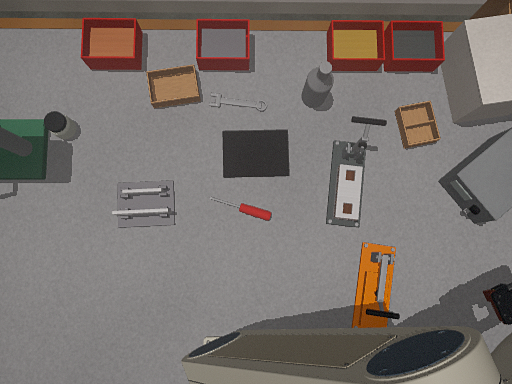

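View pics/side0.png

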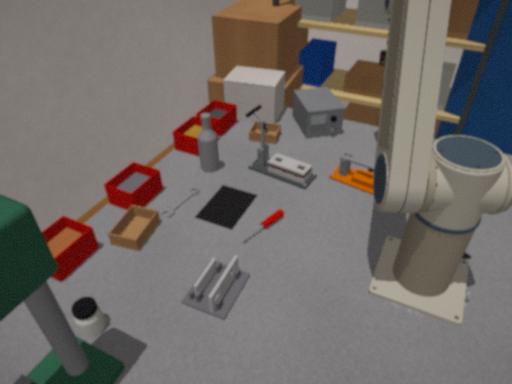

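The top view shows the rack at about (146,203) px with the panel in its near slot (143,212). The mat is at (255,153) and the jig at (347,185), with its lever upright towards (368,122). Next I'll enlarge the rack and the jig.

```bash
python3 - <<'E'
from h import *
s=dict(np.load('pics/top0.npz')); im=s['img'][:,:,::-1]
a=cv2.resize(im[170:240,105:185],None,fx=7,fy=7,interpolation=cv2.INTER_CUBIC)
b=cv2.resize(im[110:235,315:395],None,fx=4.5,fy=4.5,interpolation=cv2.INTER_CUBIC)
c=np.zeros((570,800,3),np.uint8); c[:490,:400]=a[:, :400] ; c=np.zeros((570,800,3),np.uint8)
a=cv2.resize(im[170:235,107:179],None,fx=6,fy=6,interpolation=cv2.INTER_CUBIC); c[:a.shape[0],:a.shape[1]]=a
c[:b.shape[0],435:435+b.shape[1]]=b
cv2.imwrite('pics/crop0.png',c); print(a.shape,b.shape)
for n,u,v,z in[('rackTL',117,182,8),('rackBR',175,227,8),('panelL',112,212,68),('panelR',169,211,68),('matTL',223,131,3),('matBR',288,177,3),('winA',350.5,175,50),('winB',347.5,208.5,50),('screwL',210,197,5),('screwR',270,215,15),('wrench',240,103,4)]: print(n,np.round(ray(s,u,v,z)))
E
```

```text
(390, 432, 3) (562, 360, 3)
rackTL [514. 344.   8.]
rackBR [393. 187.   8.]
panelL [428. 338.  68.]
panelR [430. 194.  68.]
matTL [656.  62.   3.]
matBR [ 528. -115.    3.]
winA [ 526. -276.   50.]
winB [ 437. -265.   50.]
screwL [473.  96.   5.]
screwR [424. -65.  15.]
wrench [735.  15.   4.]
```

View pics/crop0.png

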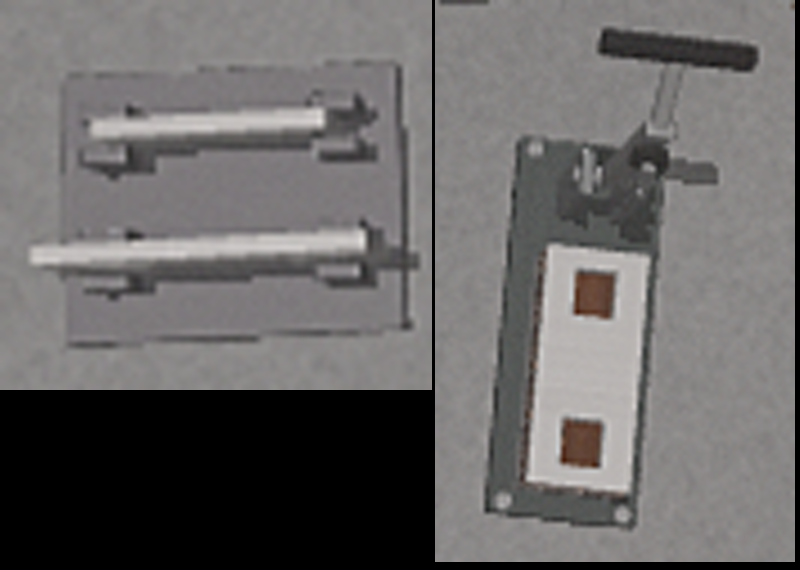

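```bash
cat >> h.py <<'E'
def go(p,yd,tilt=0,o=None):
    """tool shift (cm) and rotvec (deg) from the measured pose to TCP p, tool z down, tool y heading yd deg (mod 180)"""
    o=o or arm.observe(); q=o['ee_rot']; A=R.from_quat([q[1],q[2],q[3],q[0]])
    best=None
    for k in(0,180):
        a=np.radians(yd+k); y=np.array([np.cos(a),np.sin(a),0]); z=np.array([0,0,-1.]); M=R.from_matrix(np.c_[np.cross(y,z),y,z])*R.from_euler('x',tilt,degrees=True)
        v=(A.inv()*M).as_rotvec(degrees=True)
        if best is None or np.linalg.norm(v)<np.linalg.norm(best): best=v
    d=A.inv().apply(np.array(p)-o['eef_pos'])/10
    ym=A.as_matrix()[:,1]
    print('pos',np.round(o['eef_pos'],1),'yhead',round(float(np.degrees(np.arctan2(ym[1],ym[0]))),1),'q',np.round(o['q'],2),'t',round(o['clock'],2),'open',round(o['opening'],1),'F',np.round(o['contact_force'],1))
    print(' shift cm',np.round(d,2),'twist',np.round(best,1))
E
python3 - <<'E'
from h import *
s=dict(np.load('pics/top0.npz'))
f=lambda x,y,k,ox,oy:((x+.5)/k-.5+ox,(y+.5)/k-.5+oy)
P=[ray(s,*f(x,y,6,107,170),68) for x,y in((30,246),(30,263),(366,229),(366,248))]
print(np.round(P,1)); a=(P[0]+P[1])/2;b=(P[2]+P[3])/2; print('panel',(a+b)/2,np.linalg.norm(a-b),np.degrees(np.arctan2(*(a-b)[1::-1])))
C=[ray(s,*f(x,y,4.5,315,110),50) for x,y in((548,243),(653,254),(633,496),(524,484))]
print(np.round(C,1),'c',np.mean(C,0),[round(np.linalg.norm(C[i]-C[i-1]),1) for i in range(4)])
W=[ray(s,*f(x,y,4.5,315,110),46) for x,y in((594,294),(582,443))]; print(W)
for i,j in((3,0),(2,1)): d=C[j]-C[i]; print('yaw',np.degrees(np.arctan2(d[1],d[0])))
B=[ray(s,*f(x,y,4.5,315,110),z) for x,y,z in((604,42,205),(755,56,205))]; print('bar',B,np.linalg.norm(B[0]-B[1]))
go([429,266,150],0)
E
```

```text
[[431.5 339.2  68. ]
 [424.3 338.9  68. ]
 [438.5 198.1  68. ]
 [430.4 198.   68. ]]
panel [431.18770944 268.54429976  68.        ] 141.13669173232964 92.65485797965884
[[ 556.4 -505.3   50. ]
 [ 549.9 -567.4   50. ]
 [ 407.3 -547.2   50. ]
 [ 414.4 -483.7   50. ]] c [ 482.01178382 -525.9095476    50.        ] [np.float64(143.6), np.float64(62.4), np.float64(144.0), np.float64(63.9)]
[array([ 526.66009597, -532.72257963,   46.        ]), array([ 438.60479253, -520.70253608,   46.        ])]
yaw -8.658547967410865
yaw -8.088682299124962
bar [array([ 633.40699829, -476.13230337,  205.        ]), array([ 626.15611867, -555.21973497,  205.        ])] 79.41912295803768
pos [ 248.3 -573.   233. ] yhead -66.6 q [-1.18  0.42  1.63 -0.    1.09 -0.02] t 0.1 open 87.9 F [ 0.   0.1 -0.1]
 shift cm [ 49.93 -69.8    8.4 ] twist [ -0.1  -0.  -66.6]
```

```bash
python3 - <<'E'
from h import *
s=dict(np.load('pics/top0.npz'))
f=lambda x,y,k,ox,oy:((x+.5-435)/k-.5+ox,(y+.5)/k-.5+oy)
C=[ray(s,*f(x,y,4.5,315,110),50) for x,y in((548,243),(653,254),(633,496),(524,484))]
print(np.round(C,1),'c',np.mean(C,0),[round(np.linalg.norm(C[i]-C[i-1]),1) for i in range(4)])
for i,j in((3,0),(2,1)): d=C[j]-C[i]; print('yaw',np.degrees(np.arctan2(d[1],d[0])))
print('win',np.mean([ray(s,*f(x,y,4.5,315,110),46) for x,y in((594,294),(582,443))],0))
B=[ray(s,*f(x,y,4.5,315,110),z) for x,y,z in((604,42,205),(755,56,205))]; print('bar',B,np.linalg.norm(B[0]-B[1]))
go([470,-270,235],-97+90)
go([470,-270,235],-66.6)
T=arm.snapshot('wrist'); print(np.round(T['T_tool_cam'],3),T['fx'],T['cx'])
E
```

```text
[[ 556.2 -248.1   50. ]
 [ 549.7 -309.7   50. ]
 [ 407.9 -293.4   50. ]
 [ 415.  -230.4   50. ]] c [ 482.1937244  -270.42452911   50.        ] [np.float64(142.3), np.float64(62.0), np.float64(142.7), np.float64(63.4)]
yaw -7.122818829883811
yaw -6.549852580727163
win [ 482.81613186 -270.39488983   46.        ]
bar [array([ 632.67884471, -248.47695169,  205.        ]), array([ 625.46511996, -326.93989632,  205.        ])] 78.7938544917125
pos [ 248.3 -573.   233. ] yhead -66.6 q [-1.18  0.42  1.63 -0.    1.09 -0.02] t 0.1 open 87.9 F [ 0.   0.1 -0.1]
 shift cm [ 32.39 -18.99  -0.17] twist [ -0.1  -0.  -59.6]
pos [ 248.3 -573.   233. ] yhead -66.6 q [-1.18  0.42  1.63 -0.    1.09 -0.02] t 0.1 open 87.9 F [ 0.   0.1 -0.1]
 shift cm [ 32.39 -18.99  -0.17] twist [-0.1 -0.   0. ]
[[ 1.00000e-03 -9.52000e-01 -3.06000e-01  8.53810e+01]
 [ 1.00000e+00  1.00000e-03  1.00000e-03  2.86000e-01]
 [-1.00000e-03 -3.06000e-01  9.52000e-01 -1.50358e+02]
 [ 0.00000e+00  0.00000e+00  0.00000e+00  1.00000e+00]] 297.3186396354542 258.6081195345785
```

>>> {"api": "carry_out", "payload": {
  "translation": [
    [3.24,-1.9,0],
    [3.24,-1.9,0],
    [3.24,-1.9,0],
    [3.24,-1.9,0],
    [3.24,-1.9,0]
  ],
  "twist": [
    [0,0,0],
    [0,0,0],
    [0,0,0],
    [0,0,0],
    [0,0,0]
  ],
  "claw": 0.3
}}

```text
clock: 0.57
eef_pos: [359.8, -420.4, 233.5]
ee_rot: [-0.0, 0.979, 0.203, -0.0]
contact_force: [1.0, -0.5, 0.4]
opening: 57.7
grip_force: 0.0
```

>>> {"api": "carry_out", "payload": {
  "translation": [
    [3.24,-1.9,0],
    [3.24,-1.9,0],
    [3.24,-1.9,0],
    [3.24,-1.9,0],
    [3.24,-1.9,0]
  ],
  "twist": [
    [0,0,0],
    [0,0,0],
    [0,0,0],
    [0,0,0],
    [0,0,0]
  ]
}}

```text
clock: 0.98
eef_pos: [470.9, -268.6, 233.6]
ee_rot: [-0.0, 0.979, 0.203, -0.0]
contact_force: [0.8, -0.5, 0.4]
opening: 30.9
grip_force: 0.0
```

>>> {"api": "carry_out", "payload": {
  "translation": [
    [0,0,0],
    [0,0,0],
    [0,0,0],
    [0,0,0],
    [0,0,0]
  ],
  "twist": [
    [0,0,0],
    [0,0,0],
    [0,0,0],
    [0,0,0],
    [0,0,0]
  ]
}}

```text
clock: 1.4
eef_pos: [469.5, -271.4, 233.6]
ee_rot: [-0.0, 0.979, 0.202, -0.0]
contact_force: [0.5, -0.6, 0.6]
opening: 30.7
grip_force: 0.0
```

```bash
cat >> h.py <<'E'
def wsave(f):
    o=arm.observe(); s=save('wrist',f); q=o['ee_rot']
    M=np.eye(4); M[:3,:3]=R.from_quat([q[1],q[2],q[3],q[0]]).as_matrix(); M[:3,3]=o['eef_pos']
    s['W']=M@s['T_tool_cam']; np.savez('pics/'+f+'.npz',**s); return s
def wray(s,u,v,z):
    d=np.array([u-s['cx'],v-s['cy']])/s['fx']; r=np.hypot(*d); d=np.array([*(np.sin(r)*d/r),np.cos(r)])
    W=s['W']; d=W[:3,:3]@d; c=W[:3,3]; return c+d*(z-c[2])/d[2]
def wproj(s,p):
    q=np.linalg.inv(s['W'])@np.append(p,1); th=np.arctan2(np.hypot(q[0],q[1]),q[2]); n=np.hypot(q[0],q[1])
    return np.array([s['cx'],s['cy']])+s['fx']*th*q[:2]/n
E
python3 - <<'E'
from h import *
go([470,-270,235],-66.6)
s=wsave('w1')
E
```

```text
pos [ 469.5 -271.4  233.6] yhead -66.7 q [-0.55  0.3   1.81 -0.    1.03  0.62] t 1.4 open 30.7 F [ 0.5 -0.6  0.6]
 shift cm [ 0.11 -0.11 -0.14] twist [-0.   0.  -0.1]
```

View pics/w1.png

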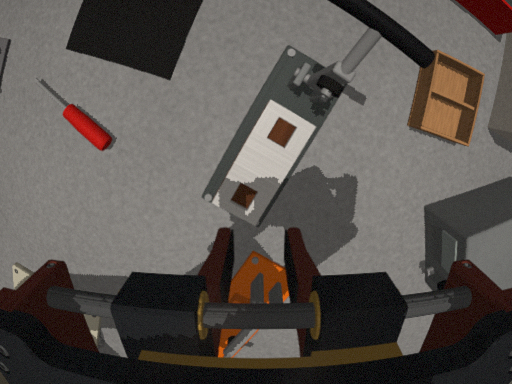

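The wrist view shows the pile with windows at (281,132) and (244,195), and the screwdriver is clear of it. Next I'll compare the jig centre with the top-camera estimate and plan the move to the rack.

```bash
python3 - <<'E'
from h import *
s=dict(np.load('pics/w1.npz'))
A=wray(s,281,132.5,46);B=wray(s,244,195.5,46);d=A-B
print(A,B,(A+B)/2,np.linalg.norm(d),np.degrees(np.arctan2(d[1],d[0])))
# refine: white mask contour corners
g=cv2.cvtColor(s['img'],cv2.COLOR_RGB2GRAY)
for u,v in((272,100),(317,127),(256,225),(212,200)): print(np.round(wray(s,u,v,50),1))
for k in((416,-148,200),(430,268,200)): go(k,-66.7)
go((430,268,150),2.65)
E
```

```text
[ 525.06367387 -275.7335161    46.        ] [ 438.8151428  -266.18264357   46.        ] [ 481.93940833 -270.95807984   46.        ] 86.77573553116464 -6.318996907776428
[ 554.8 -251.3   50. ]
[ 548.1 -310.1   50. ]
[ 410.7 -293.9   50. ]
[ 419.6 -232.7   50. ]
pos [ 469.5 -271.4  233.6] yhead -66.7 q [-0.55  0.3   1.81 -0.    1.03  0.62] t 1.45 open 30.5 F [-0.9  0.7  0.2]
 shift cm [ -0.03 -13.45   3.36] twist [-0.  0.  0.]
pos [ 469.5 -271.4  233.6] yhead -66.7 q [-0.55  0.3   1.81 -0.    1.03  0.62] t 1.45 open 30.5 F [-0.9  0.7  0.2]
 shift cm [ 17.72 -51.1    3.36] twist [-0.  0.  0.]
pos [ 469.5 -271.4  233.6] yhead -66.7 q [-0.55  0.3   1.81 -0.    1.03  0.62] t 1.45 open 30.5 F [-0.9  0.7  0.2]
 shift cm [ 17.72 -51.1    8.36] twist [ -0.    0.  -69.3]
```

>>> {"api": "carry_out", "payload": {
  "translation": [
    [1.18,-3.4,0.2],
    [1.18,-3.4,0.2],
    [1.18,-3.4,0.2],
    [1.18,-3.4,0.2],
    [1.18,-3.4,0.2]
  ],
  "twist": [
    [0,0,0],
    [0,0,0],
    [0,0,0],
    [0,0,0],
    [0,0,0]
  ]
}}

```text
clock: 1.87
eef_pos: [456.2, -90.4, 223.7]
ee_rot: [0.0, 0.979, 0.202, 0.0]
contact_force: [1.4, 0.4, -1.5]
opening: 30.6
grip_force: 0.0
```

>>> {"api": "carry_out", "payload": {
  "translation": [
    [1.18,-3.4,0.2],
    [1.18,-3.4,0.2],
    [1.18,-3.4,0.2],
    [1.18,-3.4,0.2],
    [1.18,-3.4,0.2]
  ],
  "twist": [
    [0,0,0],
    [0,0,0],
    [0,0,0],
    [0,0,0],
    [0,0,0]
  ]
}}

```text
clock: 2.28
eef_pos: [443.2, 89.4, 213.8]
ee_rot: [0.0, 0.979, 0.202, 0.0]
contact_force: [0.0, -0.6, 0.3]
opening: 30.6
grip_force: 0.0
```

>>> {"api": "carry_out", "payload": {
  "translation": [
    [1.18,-3.4,0.2],
    [1.18,-3.4,0.2],
    [1.18,-3.4,0.2],
    [1.18,-3.4,0.2],
    [1.18,-3.4,0.2]
  ],
  "twist": [
    [0,0,0],
    [0,0,0],
    [0,0,0],
    [0,0,0],
    [0,0,0]
  ]
}}

```text
clock: 2.7
eef_pos: [430.0, 269.0, 203.7]
ee_rot: [-0.0, 0.979, 0.202, 0.0]
contact_force: [0.9, -0.1, 1.4]
opening: 31.0
grip_force: 0.0
```

>>> {"api": "carry_out", "payload": {
  "translation": [
    [0,0,0],
    [0,0,0],
    [0,0,0],
    [0,0,0],
    [0,0,0]
  ],
  "twist": [
    [0,0,-6.93],
    [0,0,-6.93],
    [0,0,-6.93],
    [0,0,-6.93],
    [0,0,-6.93]
  ]
}}

```text
clock: 3.12
eef_pos: [430.4, 267.3, 203.6]
ee_rot: [0.0, 0.873, 0.487, -0.0]
contact_force: [-0.0, 0.4, -0.6]
opening: 30.4
grip_force: 0.0
```

>>> {"api": "carry_out", "payload": {
  "translation": [
    [0,0,0],
    [0,0,0],
    [0,0,0],
    [0,0,0],
    [0,0,0]
  ],
  "twist": [
    [0,0,-6.93],
    [0,0,-6.93],
    [0,0,-6.93],
    [0,0,-6.93],
    [0,0,-6.93]
  ]
}}

```text
clock: 3.53
eef_pos: [430.4, 267.1, 203.7]
ee_rot: [0.0, 0.689, 0.725, 0.0]
contact_force: [-0.4, -0.0, 0.3]
opening: 30.9
grip_force: 0.0
```

>>> {"api": "carry_out", "payload": {
  "translation": [
    [0,0,0],
    [0,0,0],
    [0,0,0],
    [0,0,0],
    [0,0,0]
  ],
  "twist": [
    [0,0,0],
    [0,0,0],
    [0,0,0],
    [0,0,0],
    [0,0,0]
  ]
}}

```text
clock: 3.95
eef_pos: [430.0, 267.9, 203.7]
ee_rot: [0.0, 0.691, 0.723, 0.0]
contact_force: [0.5, -0.3, 0.7]
opening: 30.9
grip_force: 0.0
```

```bash
python3 - <<'E'
from h import *
go([431,268,50],2.65)
s=wsave('w2')
for x,y in((70,0),(-70,0)):
    a=np.radians(92.65); p=np.array([431.2,268.5,68])+x*np.array([np.cos(a),np.sin(a),0]); print(np.round(wproj(s,p),1))
E
```

```text
pos [430.  267.9 203.7] yhead 2.6 q [ 0.53  0.29  1.91 -0.    0.94  0.49] t 3.95 open 30.9 F [ 0.5 -0.3  0.7]
 shift cm [1.000e-02 1.000e-01 1.537e+01] twist [ 0. -0. -0.]
[258.9 115.2]
[258.8 247.5]
```

View pics/w2.png

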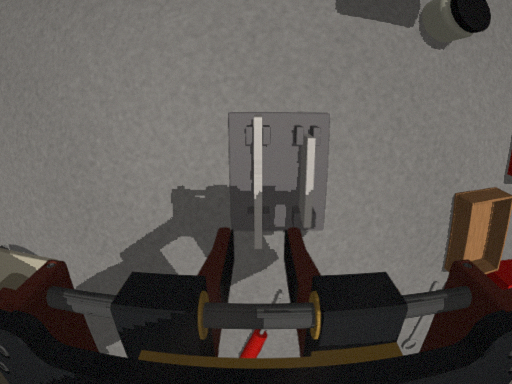

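The wrist view shows the panel's top edge from (258,117) to (258,247), as predicted and centred between the fingers. I'll descend and grip.

>>> {"api": "carry_out", "payload": {
  "translation": [
    [0,0.03,3.07],
    [0,0.03,3.07],
    [0,0.03,3.07],
    [0,0,3.07],
    [0,0,3.07]
  ],
  "twist": [
    [0,0,0],
    [0,0,0],
    [0,0,0],
    [0,0,0],
    [0,0,0]
  ]
}}

```text
clock: 4.42
eef_pos: [431.0, 268.2, 49.0]
ee_rot: [0.0, 0.69, 0.723, 0.0]
contact_force: [-0.2, 0.6, 0.2]
opening: 30.6
grip_force: 0.0
```

>>> {"api": "carry_out", "payload": {
  "translation": [
    [0,0,0],
    [0,0,0],
    [0,0,0],
    [0,0,0],
    [0,0,0]
  ],
  "twist": [
    [0,0,0],
    [0,0,0],
    [0,0,0],
    [0,0,0],
    [0,0,0]
  ],
  "claw": 1,
  "newtons": 40
}}

```text
clock: 4.83
eef_pos: [430.5, 268.2, 51.7]
ee_rot: [-0.0, 0.69, 0.724, 0.0]
contact_force: [-5.0, 1.4, 0.2]
opening: 8.1
grip_force: 40.0
```

>>> {"api": "carry_out", "payload": {
  "translation": [
    [0,0,0],
    [0,0,0],
    [0,0,0],
    [0,0,0],
    [0,0,0]
  ],
  "twist": [
    [0,0,0],
    [0,0,0],
    [0,0,0],
    [0,0,0],
    [0,0,0]
  ]
}}

```text
clock: 5.25
eef_pos: [430.5, 268.2, 51.6]
ee_rot: [-0.0, 0.69, 0.724, 0.0]
contact_force: [-6.6, 0.8, 5.8]
opening: 7.9
grip_force: 40.0
```

>>> {"api": "carry_out", "payload": {
  "translation": [
    [0,0,-1.5],
    [0,0,-2.5],
    [0,0,-3],
    [0,0,-3],
    [0,0,-2.5]
  ],
  "twist": [
    [0,0,0],
    [0,0,0],
    [0,0,0],
    [0,0,0],
    [0,0,0]
  ]
}}

```text
clock: 5.67
eef_pos: [431.9, 268.5, 178.4]
ee_rot: [0.001, 0.69, 0.724, 0.002]
contact_force: [0.0, 0.4, -0.6]
opening: 7.8
grip_force: 40.0
```

>>> {"api": "carry_out", "payload": {
  "translation": [
    [-3,1.44,0],
    [-3,1.44,0],
    [-3,1.44,0],
    [-3,1.44,0],
    [-3,1.44,0]
  ],
  "twist": [
    [0,0,0],
    [0,0,0],
    [0,0,0],
    [0,0,0],
    [0,0,0]
  ]
}}

```text
clock: 6.08
eef_pos: [511.3, 120.3, 176.8]
ee_rot: [0.001, 0.69, 0.724, 0.001]
contact_force: [0.5, 0.8, -1.6]
opening: 7.5
grip_force: 40.0
```

>>> {"api": "carry_out", "payload": {
  "translation": [
    [-3,1.44,0],
    [-3,1.44,0],
    [-3,1.44,0],
    [-3,1.44,0],
    [-3,1.44,0]
  ],
  "twist": [
    [0,0,0],
    [0,0,0],
    [0,0,0],
    [0,0,0],
    [0,0,2.6]
  ]
}}

```text
clock: 6.5
eef_pos: [590.3, -26.7, 176.7]
ee_rot: [0.001, 0.706, 0.708, 0.001]
contact_force: [-0.1, -0.9, -1.8]
opening: 7.9
grip_force: 40.0
```

>>> {"api": "carry_out", "payload": {
  "translation": [
    [0,0,0],
    [0,0,0],
    [0,0,0],
    [0,0,0],
    [0,0,0]
  ],
  "twist": [
    [0,0,0],
    [5,0,0],
    [5,0,0],
    [5,0,0],
    [5,0,0]
  ]
}}

```text
clock: 6.92
eef_pos: [589.7, -24.7, 177.0]
ee_rot: [-0.123, 0.696, 0.697, -0.123]
contact_force: [0.2, -0.4, -1.8]
opening: 7.7
grip_force: 40.0
```

>>> {"api": "carry_out", "payload": {
  "translation": [
    [0,0,0],
    [0,0,0],
    [0,0,0],
    [0,0,0],
    [0,0,0]
  ],
  "twist": [
    [5,0,0],
    [5,0,0],
    [5,0,0],
    [5,0,0],
    [0,0,0]
  ]
}}

```text
clock: 7.33
eef_pos: [589.7, -24.4, 173.5]
ee_rot: [-0.243, 0.663, 0.665, -0.243]
contact_force: [0.3, 0.6, -1.4]
opening: 7.5
grip_force: 40.0
```

```bash
python3 - <<'E'
from h import *
go([588,-26,41],0,40)
s=save('side','s1'); cv2.imwrite('pics/s1c.png',cv2.resize(s['img'][90:310,100:420,::-1],None,fx=2.2,fy=2.2))
E
```

```text
pos [589.7 -24.4 173.5] yhead 0.1 q [-0.05  0.79  1.3  -0.03  1.75 -0.04] t 7.33 open 7.5 F [ 0.3  0.6 -1.4]
 shift cm [-0.15  8.42 10.23] twist [-0.2  0.1  0.1]
```

View pics/s1c.png

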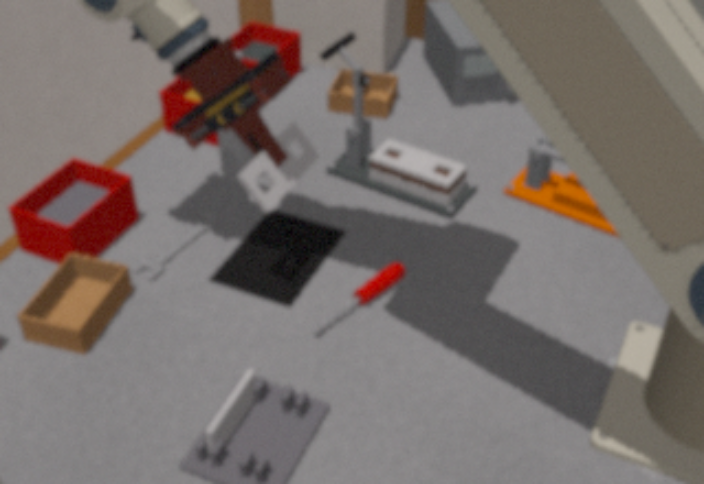

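The panel is held tilted above the mat (about (270,175) in the crop), with its window ends clear. I'll lower it.

>>> {"api": "carry_out", "payload": {
  "translation": [
    [0,1.6,1.95],
    [0,1.6,1.95],
    [0,1.6,1.95],
    [0,1.6,1.95],
    [0,1.3,1.55]
  ],
  "twist": [
    [0,0,0],
    [0,0,0],
    [0,0,0],
    [0,0,0],
    [0,0,0]
  ]
}}

```text
clock: 7.8
eef_pos: [587.7, -24.6, 53.7]
ee_rot: [-0.24, 0.664, 0.666, -0.241]
contact_force: [-0.7, 0.0, -1.8]
opening: 7.8
grip_force: 40.0
```

>>> {"api": "carry_out", "payload": {
  "translation": [
    [0,0.2,0.25],
    [0,0.2,0.24],
    [0,0,0],
    [0,0,0],
    [0,0,0]
  ],
  "twist": [
    [0,0,0],
    [0,0,0],
    [0,0,0],
    [0,0,0],
    [0,0,0]
  ]
}}

```text
clock: 8.22
eef_pos: [588.7, -24.8, 49.4]
ee_rot: [-0.24, 0.664, 0.666, -0.241]
contact_force: [-0.2, -0.0, -1.6]
opening: 8.0
grip_force: 40.0
```

>>> {"api": "carry_out", "payload": {
  "translation": [
    [0,0.18,0.21],
    [0,0.18,0.21],
    [0,0.15,0.18],
    [0,0,0],
    [0,0,0]
  ],
  "twist": [
    [0,0,0],
    [0,0,0],
    [0,0,0],
    [0,0,0],
    [0,0,0]
  ]
}}

```text
clock: 8.63
eef_pos: [587.6, -24.8, 39.6]
ee_rot: [-0.242, 0.664, 0.665, -0.242]
contact_force: [-0.0, -0.6, -2.0]
opening: 7.9
grip_force: 40.0
```

>>> {"api": "carry_out", "payload": {
  "translation": [
    [0,0,0],
    [0,0,0],
    [0,0,0],
    [0,0,0],
    [0,0,0]
  ],
  "twist": [
    [0,0,0],
    [0,0,0],
    [0,0,0],
    [0,0,0],
    [0,0,0]
  ]
}}

```text
clock: 9.05
eef_pos: [587.8, -24.8, 39.9]
ee_rot: [-0.242, 0.664, 0.665, -0.242]
contact_force: [-0.7, -0.3, -1.5]
opening: 8.0
grip_force: 40.0
```

>>> {"api": "carry_out", "payload": {
  "translation": [
    [0,0,0],
    [0,0,0],
    [0,0,0],
    [0,0,0],
    [0,0,0]
  ],
  "twist": [
    [0,0,0],
    [0,0,0],
    [0,0,0],
    [0,0,0],
    [0,0,0]
  ],
  "claw": 0.5
}}

```text
clock: 9.47
eef_pos: [587.8, -24.8, 39.9]
ee_rot: [-0.242, 0.664, 0.665, -0.242]
contact_force: [0.5, -0.7, 0.9]
opening: 22.1
grip_force: 0.2
```

>>> {"api": "carry_out", "payload": {
  "translation": [
    [0,0,-1.5],
    [0,0,-2],
    [0,0,-2.5],
    [0,0,-3],
    [0,0,-3]
  ],
  "twist": [
    [0,0,0],
    [0,0,0],
    [0,0,0],
    [0,0,0],
    [0,0,0]
  ]
}}

```text
clock: 9.88
eef_pos: [665.1, -24.6, 132.8]
ee_rot: [-0.242, 0.664, 0.665, -0.243]
contact_force: [0.5, -0.3, -0.2]
opening: 21.9
grip_force: 0.0
```

>>> {"api": "carry_out", "payload": {
  "translation": [
    [0,0,-2],
    [0,0,0],
    [0,0,0],
    [0,0,0],
    [0,0,0]
  ],
  "twist": [
    [-5,0,0],
    [-5,0,0],
    [-5,0,0],
    [-5,0,0],
    [-5,0,0]
  ]
}}

```text
clock: 10.3
eef_pos: [678.1, -24.6, 147.8]
ee_rot: [-0.09, 0.701, 0.702, -0.091]
contact_force: [0.2, 0.4, 0.7]
opening: 22.0
grip_force: 0.0
```

>>> {"api": "carry_out", "payload": {
  "translation": [
    [0,0,0],
    [0,0,0],
    [0,0,0],
    [0,0,0],
    [0,0,0]
  ],
  "twist": [
    [-5,0,0],
    [-5,0,0],
    [-5,0,0],
    [0,0,0],
    [0,0,0]
  ],
  "claw": -0.9
}}

```text
clock: 10.72
eef_pos: [676.9, -24.6, 147.8]
ee_rot: [-0.001, 0.706, 0.708, -0.001]
contact_force: [-0.4, -0.2, 0.6]
opening: 52.1
grip_force: 0.0
```

```bash
python3 - <<'E'
from h import *
go([590,-26,150],0)
s=wsave('w3'); save('top','t3')
E
```

```text
pos [676.9 -24.6 147.8] yhead 0.1 q [-0.05  0.6   1.56 -0.    0.99 -0.06] t 10.72 open 52.1 F [-0.4 -0.2  0.6]
 shift cm [-0.12 -8.69 -0.2 ] twist [-0.1  0.   0.1]
```

View pics/w3.png

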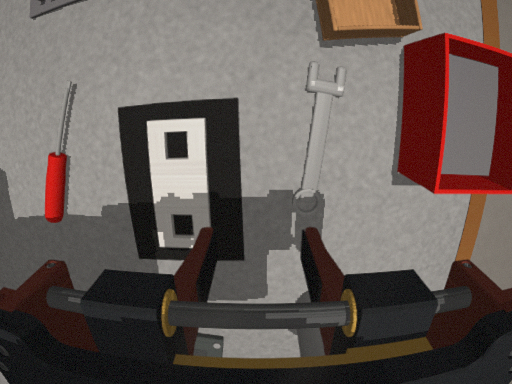

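The panel lies flat on the mat, with corners at about (148,120), (205,118) and (155,248) and windows at (176,145) and (182,224). I'll measure its pose.

```bash
python3 - <<'E'
from h import *
s=dict(np.load('pics/w3.npz'))
A=wray(s,176,145,7);B=wray(s,182,224.5,7);d=A-B;print(A,B,(A+B)/2,np.linalg.norm(d),np.degrees(np.arctan2(d[1],d[0])))
for u,v in((148,120.5),(205.5,118.5),(155,248)): print(np.round(wray(s,u,v,11),1))
t=dict(np.load('pics/t3.npz')); ctr=(A+B)/2
im=t['img'][100:190,215:300,::-1]; 
g=cv2.cvtColor(t['img'],cv2.COLOR_RGB2GRAY)
u,v=proj(t,np.append(ctr[:2],11)); print(u,v)
m=np.uint8(g[100:200,200:300]>150); n,l,st,c=cv2.connectedComponentsWithStats(m); print([(st[i].tolist(),c[i]) for i in range(1,n) if st[i][4]>60])
E
```

```text
[593.92632608  17.27270777   7.        ] [593.86906157 -69.94468179   7.        ] [593.89769383 -26.33598701   7.        ] 87.2174083639467 89.96238119275213
[566.4  43.9  11. ]
[626.   43.4  11. ]
[559.4 -98.6  11. ]
255.23932027173603 152.5578195385754
[]
```

>>> {"api": "carry_out", "payload": {
  "translation": [
    [0,-1.65,0],
    [0,-1.65,0],
    [0,-1.65,0],
    [0,-1.65,0],
    [-0.16,-1.65,0]
  ],
  "twist": [
    [0,0,0],
    [0,0,0],
    [0,0,0],
    [0,0,0],
    [0,0,0]
  ],
  "claw": -1
}}

```text
clock: 11.23
eef_pos: [595.6, -26.2, 146.7]
ee_rot: [-0.001, 0.706, 0.708, -0.001]
contact_force: [1.1, 0.3, -0.1]
opening: 87.4
grip_force: 0.0
```

>>> {"api": "carry_out", "payload": {
  "translation": [
    [0,0,2],
    [0,0,2],
    [0,0,2],
    [0,0,2],
    [0,0,0]
  ],
  "twist": [
    [0,0,0],
    [0,0,0],
    [0,0,0],
    [0,0,0],
    [0,0,0]
  ]
}}

```text
clock: 11.65
eef_pos: [593.8, -26.2, 63.3]
ee_rot: [-0.003, 0.706, 0.708, -0.002]
contact_force: [-0.7, 0.5, 0.8]
opening: 87.9
grip_force: 0.0
```

>>> {"api": "carry_out", "payload": {
  "translation": [
    [0,0,0],
    [0,0,0],
    [0,0,0],
    [0,0,0],
    [0,0,0]
  ],
  "twist": [
    [0,0,0],
    [0,0,0],
    [0,0,0],
    [0,0,0],
    [0,0,0]
  ]
}}

```text
clock: 12.07
eef_pos: [595.9, -26.4, 68.1]
ee_rot: [0.001, 0.706, 0.708, 0.001]
contact_force: [0.0, 0.0, -0.0]
opening: 87.9
grip_force: 0.0
```

```bash
python3 - <<'E'
from h import *
go([594.5,-26.3,15.5],0)
wsave('w4')
E
```

```text
pos [595.9 -26.4  68.1] yhead 0.1 q [-0.06  0.61  1.78  0.    0.75 -0.07] t 12.07 open 87.9 F [ 0.  0. -0.]
 shift cm [ 0.01 -0.15  5.26] twist [0.1 0.  0.1]
```

View pics/w4.png

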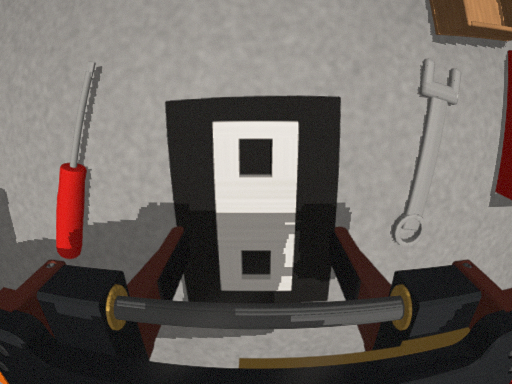

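The panel is centred between the open fingers, with windows at (255.5,157.5) and (256.5,262).

```bash
python3 - <<'E'
from h import *
s=dict(np.load('pics/w4.npz'))
A=wray(s,255.5,158,7);B=wray(s,256.5,262.5,7);d=A-B;print(A,B,(A+B)/2,np.linalg.norm(d),np.degrees(np.arctan2(d[1],d[0])))
E=[wray(s,213,122,11),wray(s,297,122,11)]; print(E)
E
```

```text
[594.62311887  16.93808436   7.        ] [595.38287731 -69.79974957   7.        ] [595.00299809 -26.43083261   7.        ] 86.74116132056848 90.50185526986307
[array([564.94947876,  43.63219771,  11.        ]), array([623.54123994,  43.67757717,  11.        ])]
```

>>> {"api": "carry_out", "payload": {
  "translation": [
    [0,0,1.3],
    [0,0,1.3],
    [0,0,1.3],
    [0,0,0.8],
    [0,0,0.5]
  ],
  "twist": [
    [0,0,0],
    [0,0,0],
    [0,0,0],
    [0,0,0],
    [0,0,0]
  ]
}}

```text
clock: 12.53
eef_pos: [593.9, -26.3, 14.0]
ee_rot: [-0.001, 0.706, 0.708, -0.001]
contact_force: [-23.9, 0.0, 72.5]
opening: 88.2
grip_force: 36.3
```

>>> {"api": "carry_out", "payload": {
  "translation": [
    [0,0,0],
    [0,0,0],
    [0,0,0],
    [0,0,0],
    [0,0,0]
  ],
  "twist": [
    [0,0,0],
    [0,0,0],
    [0,0,0],
    [0,0,0],
    [0,0,0]
  ]
}}

```text
clock: 12.95
eef_pos: [593.8, -26.3, 14.5]
ee_rot: [-0.001, 0.706, 0.708, -0.001]
contact_force: [-4.2, 0.6, 5.8]
opening: 87.9
grip_force: 2.8
```

>>> {"api": "carry_out", "payload": {
  "translation": [
    [0,0,-0.12],
    [0,0,0],
    [0,0,0],
    [0,0,0],
    [0,0,0]
  ],
  "twist": [
    [0,0,0],
    [0,0,0],
    [0,0,0],
    [0,0,0],
    [0,0,0]
  ]
}}

```text
clock: 13.37
eef_pos: [595.3, -26.4, 16.1]
ee_rot: [0.0, 0.706, 0.708, 0.0]
contact_force: [0.5, 0.3, -0.5]
opening: 88.0
grip_force: 0.0
```

>>> {"api": "carry_out", "payload": {
  "translation": [
    [0,0,0],
    [0,0,0],
    [0,0,0],
    [0,0,0],
    [0,0,0]
  ],
  "twist": [
    [0,0,0],
    [0,0,0],
    [0,0,0],
    [0,0,0],
    [0,0,0]
  ],
  "claw": 1,
  "newtons": 35
}}

```text
clock: 13.78
eef_pos: [595.0, -26.4, 16.3]
ee_rot: [-0.0, 0.706, 0.708, -0.0]
contact_force: [0.1, -0.5, 0.6]
opening: 59.6
grip_force: 35.0
```

>>> {"api": "carry_out", "payload": {
  "translation": [
    [0,0,0],
    [0,0,0],
    [0,0,0],
    [0,0,0],
    [0,0,0]
  ],
  "twist": [
    [0,0,0],
    [0,0,0],
    [0,0,0],
    [0,0,0],
    [0,0,0]
  ]
}}

```text
clock: 14.2
eef_pos: [595.0, -26.4, 16.3]
ee_rot: [-0.0, 0.706, 0.708, -0.0]
contact_force: [-2.0, 0.4, 1.1]
opening: 59.5
grip_force: 35.0
```

>>> {"api": "carry_out", "payload": {
  "translation": [
    [0,0,-1.5],
    [0,0,-3],
    [0,0,-3.5],
    [0,0,-3.5],
    [0,0,-2.5]
  ],
  "twist": [
    [0,0,0],
    [0,0,0],
    [0,0,0],
    [0,0,0],
    [0,0,0]
  ]
}}

```text
clock: 14.62
eef_pos: [596.1, -26.4, 159.0]
ee_rot: [0.001, 0.706, 0.708, 0.001]
contact_force: [1.9, -0.6, -1.4]
opening: 59.2
grip_force: 35.0
```

>>> {"api": "carry_out", "payload": {
  "translation": [
    [0,0,0],
    [0,0,0],
    [0,0,0],
    [0,0,0],
    [0,0,0]
  ],
  "twist": [
    [0,0,-5.55],
    [0,0,-5.55],
    [0,0,-5.55],
    [0,0,-5.55],
    [0,0,-5.55]
  ]
}}

```text
clock: 15.03
eef_pos: [595.2, -26.4, 156.3]
ee_rot: [0.0, 0.514, 0.858, 0.0]
contact_force: [-0.5, 0.3, -0.8]
opening: 59.3
grip_force: 35.0
```

>>> {"api": "carry_out", "payload": {
  "translation": [
    [0,0,0],
    [0,0,0],
    [0,0,0],
    [0,0,0],
    [0,0,0]
  ],
  "twist": [
    [0,0,-5.55],
    [0,0,-5.55],
    [0,0,-5.55],
    [0,0,-5.55],
    [0,0,-5.55]
  ]
}}

```text
clock: 15.45
eef_pos: [595.2, -26.3, 156.1]
ee_rot: [-0.0, 0.293, 0.956, 0.0]
contact_force: [-0.3, 0.2, -2.0]
opening: 59.6
grip_force: 35.0
```

>>> {"api": "carry_out", "payload": {
  "translation": [
    [0,0,0],
    [0,0,0],
    [0,0,0],
    [0,0,0],
    [0,0,0]
  ],
  "twist": [
    [0,0,-5.55],
    [0,0,-5.55],
    [0,0,-5.55],
    [0,0,-5.55],
    [0,0,-5.55]
  ]
}}

```text
clock: 15.87
eef_pos: [595.2, -26.4, 156.0]
ee_rot: [-0.0, 0.055, 0.998, 0.0]
contact_force: [0.1, 0.5, -1.7]
opening: 59.7
grip_force: 35.0
```

>>> {"api": "carry_out", "payload": {
  "translation": [
    [0.83,-2.55,0],
    [0.83,-2.55,0],
    [0.83,-2.55,0],
    [0.83,-2.55,0],
    [0.83,-2.55,0]
  ],
  "twist": [
    [0,0,0],
    [0,0,0],
    [0,0,0],
    [0,0,0],
    [0,0,0]
  ]
}}

```text
clock: 16.28
eef_pos: [538.7, -149.2, 156.1]
ee_rot: [0.0, 0.058, 0.998, -0.0]
contact_force: [-0.0, -0.5, -1.4]
opening: 59.5
grip_force: 35.0
```

>>> {"api": "carry_out", "payload": {
  "translation": [
    [0.83,-2.55,0],
    [0.83,-2.55,0],
    [0.83,-2.55,0],
    [0.83,-2.55,0],
    [0.83,-2.55,0]
  ],
  "twist": [
    [0,0,0],
    [0,0,0],
    [0,0,0],
    [0,0,0],
    [0,0,0]
  ]
}}

```text
clock: 16.7
eef_pos: [482.7, -271.2, 156.2]
ee_rot: [0.0, 0.058, 0.998, -0.0]
contact_force: [0.1, 0.0, -2.0]
opening: 59.6
grip_force: 35.0
```

>>> {"api": "carry_out", "payload": {
  "translation": [
    [0,0,0],
    [0,0,0],
    [0,0,0],
    [0,0,0],
    [0,0,0]
  ],
  "twist": [
    [0,0,0],
    [0,0,0],
    [0,0,0],
    [0,0,0],
    [0,0,0]
  ]
}}

```text
clock: 17.12
eef_pos: [483.8, -269.1, 156.2]
ee_rot: [-0.0, 0.057, 0.998, 0.0]
contact_force: [-0.0, -0.2, -1.6]
opening: 59.9
grip_force: 35.0
```

```bash
python3 - <<'E'
from h import *
go([482.2,-270.6,75],83.3)
s=wsave('w5'); save('side','s5')
E
```

```text
pos [ 483.8 -269.1  156.2] yhead 83.5 q [-0.53  0.42  1.84  0.    0.87 -1.99] t 17.12 open 59.9 F [-0.  -0.2 -1.6]
 shift cm [ 0.14 -0.16  8.12] twist [ 0.  -0.   0.2]
```

View pics/w5.png

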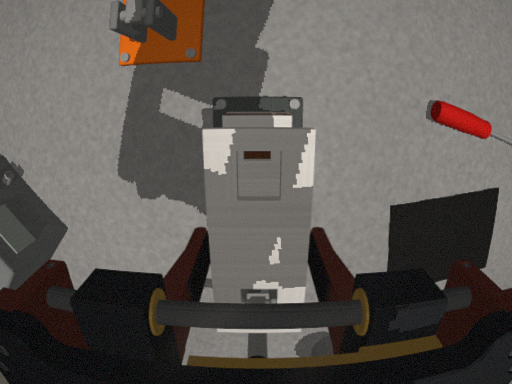

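The held panel is seen from above, with its end corners at (203,128) and (315,128). The pile end below it shows at about (222..292,113). I'll check the in-hand offset and the bed alignment numerically.

```bash
python3 - <<'E'
from h import *
s=dict(np.load('pics/w5.npz')); tcp=np.array([483.8,-269.1,150.9])
y=np.array([np.cos(np.radians(83.5)),np.sin(np.radians(83.5)),0]); x=np.cross(y,[0,0,-1.])
for u,v,z in((203,128,150.9),(315,128.5,150.9),(222,113.5,50),(291.5,113.5,50)):
    p=wray(s,u,v,z); d=p-tcp; print(np.round(p,1),'toolx',round(d@x,1),'tooly',round(d@y,1))
W=[proj(s,[0,0,0]) for _ in()]
# zoomed crop for a finer look
cv2.imwrite('pics/w5c.png',cv2.resize(s['img'][80:200,180:340,::-1],None,fx=5,fy=5,interpolation=cv2.INTER_CUBIC))
E
```

```text
[ 411.1 -290.3  150.9] toolx 69.9 tooly -29.3
[ 418.  -231.6  150.9] toolx 69.6 tooly 29.8
[ 407.7 -292.    50. ] toolx 73.1 tooly -31.3
[ 414.5 -232.8   50. ] toolx 73.0 tooly 28.2
```

View pics/w5c.png

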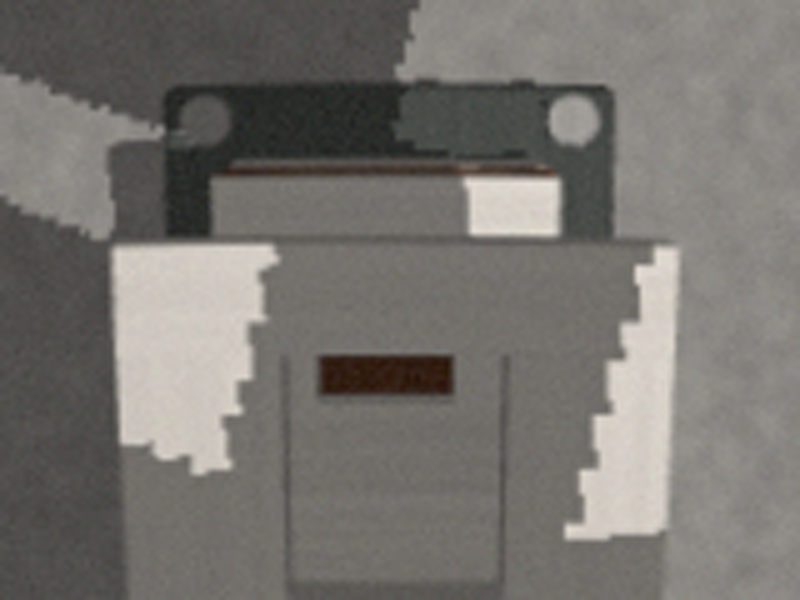

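>>> {"api": "carry_out", "payload": {
  "translation": [
    [0.18,-0.16,1.5],
    [0,0,2],
    [0,0,2],
    [0,0,1.5],
    [0,0,1]
  ],
  "twist": [
    [0,0,0],
    [0,0,0],
    [0,0,0],
    [0,0,0],
    [0,0,0]
  ]
}}

```text
clock: 17.63
eef_pos: [481.0, -270.6, 74.8]
ee_rot: [-0.001, 0.057, 0.998, 0.0]
contact_force: [0.1, 0.3, -1.8]
opening: 60.0
grip_force: 35.0
```

>>> {"api": "carry_out", "payload": {
  "translation": [
    [0,0,0],
    [0,0,0],
    [0,0,0],
    [0,0,0],
    [0,0,0]
  ],
  "twist": [
    [0,0,0],
    [0,0,0],
    [0,0,0],
    [0,0,0],
    [0,0,0]
  ]
}}

```text
clock: 18.05
eef_pos: [482.0, -271.8, 77.3]
ee_rot: [0.001, 0.058, 0.998, -0.0]
contact_force: [0.1, 0.4, -1.4]
opening: 59.3
grip_force: 35.0
```

```bash
python3 - <<'E'
from h import *
go([482.2,-270.6,64],83.3)
s=wsave('w6')
cv2.imwrite('pics/w6c.png',cv2.resize(s['img'][60:210,160:360,::-1],None,fx=4,fy=4,interpolation=cv2.INTER_CUBIC))
E
```

```text
pos [ 482.  -271.8   77.3] yhead 83.4 q [-0.53  0.55  1.88 -0.    0.71 -1.99] t 18.05 open 59.3 F [ 0.1  0.4 -1.4]
 shift cm [0.   0.12 1.33] twist [-0.   0.1  0.1]
```

>>> {"api": "carry_out", "payload": {
  "translation": [
    [0,0.1,0.5],
    [0,0,0.4],
    [0,0,0.2],
    [0,0,0],
    [0,0,0]
  ],
  "twist": [
    [0,0,0],
    [0,0,0],
    [0,0,0],
    [0,0,0],
    [0,0,0]
  ]
}}

```text
clock: 18.52
eef_pos: [481.3, -270.4, 65.0]
ee_rot: [-0.0, 0.058, 0.998, 0.0]
contact_force: [-0.2, 0.6, -1.7]
opening: 59.4
grip_force: 35.0
```

>>> {"api": "carry_out", "payload": {
  "translation": [
    [0,0,0.05],
    [0,0,0.05],
    [0,0,0.05],
    [0,0,0],
    [0,0,0]
  ],
  "twist": [
    [0,0,0],
    [0,0,0],
    [0,0,0],
    [0,0,0],
    [0,0,0]
  ]
}}

```text
clock: 18.93
eef_pos: [481.5, -270.5, 63.8]
ee_rot: [-0.0, 0.058, 0.998, 0.0]
contact_force: [0.5, -0.9, -1.5]
opening: 59.5
grip_force: 35.0
```

Within about 1 mm of contact and not yet touching.

>>> {"api": "carry_out", "payload": {
  "translation": [
    [0,0,0.04],
    [0,0,0.04],
    [0,0,0],
    [0,0,0],
    [0,0,0]
  ],
  "twist": [
    [0,0,0],
    [0,0,0],
    [0,0,0],
    [0,0,0],
    [0,0,0]
  ]
}}

```text
clock: 19.35
eef_pos: [481.6, -270.5, 63.3]
ee_rot: [0.0, 0.058, 0.998, -0.0]
contact_force: [-1.5, 0.9, 3.3]
opening: 59.5
grip_force: 35.0
```

>>> {"api": "carry_out", "payload": {
  "translation": [
    [0,0,0],
    [0,0,0],
    [0,0,0],
    [0,0,0],
    [0,0,0]
  ],
  "twist": [
    [0,0,0],
    [0,0,0],
    [0,0,0],
    [0,0,0],
    [0,0,0]
  ],
  "claw": -0.8
}}

```text
clock: 19.77
eef_pos: [481.5, -270.5, 62.9]
ee_rot: [-0.0, 0.058, 0.998, 0.0]
contact_force: [-0.4, 0.8, -0.1]
opening: 78.9
grip_force: 0.0
```

>>> {"api": "carry_out", "payload": {
  "translation": [
    [0,0,-1],
    [0,0,-2.5],
    [0,0,-3],
    [0,0,-3],
    [0,0,-3]
  ],
  "twist": [
    [0,0,0],
    [0,0,0],
    [0,0,0],
    [0,0,0],
    [0,0,0]
  ]
}}

```text
clock: 20.18
eef_pos: [481.3, -270.3, 189.9]
ee_rot: [-0.0, 0.058, 0.998, 0.0]
contact_force: [0.6, -0.2, -0.6]
opening: 79.3
grip_force: 0.0
```

>>> {"api": "carry_out", "payload": {
  "translation": [
    [3,0,-1],
    [3,0,0],
    [3,0,0],
    [0,0,0],
    [0,0,0]
  ],
  "twist": [
    [0,0,0],
    [0,0,0],
    [0,0,0],
    [0,0,0],
    [0,0,0]
  ]
}}

```text
clock: 20.6
eef_pos: [391.2, -260.0, 198.9]
ee_rot: [0.0, 0.058, 0.998, -0.0]
contact_force: [0.4, 0.2, 0.4]
opening: 79.4
grip_force: 0.0
```

```bash
cat > fit.py <<'E'
from h import *
def corners(c,yaw,z):
    a=np.radians(yaw); u=np.array([np.cos(a),np.sin(a),0]); v=np.array([-u[1],u[0],0])
    return np.array([np.array([c[0],c[1],z])+i*70*u+j*30*v for i,j in((-1,-1),(-1,1),(1,1),(1,-1))])
s=save('top','t7'); t0=dict(np.load('pics/top0.npz'))
# brightness-masked centre and angle of the white plate, before and after
for k,z in((t0,50),(s,58)):
    g=cv2.cvtColor(k['img'],cv2.COLOR_RGB2GRAY); best=[]
    from scipy.optimize import minimize
    gx=cv2.GaussianBlur(g,(0,0),.7).astype(np.float32)
    def prof(p):
        # mean edge contrast: sample 3 mm inside versus 3 mm outside
        def ring(m):
            a=np.radians(p[2]); u=np.array([np.cos(a),np.sin(a),0]); v=np.array([-u[1],u[0],0]); L,Wd=70+m,30+m
            t=np.linspace(-.9,.9,25); P=[p0 for q in t for p0 in((q*70*u+Wd*v),(q*70*u-Wd*v),(L*u+q*30*v),(-L*u+q*30*v))]
            P=np.array([proj(k,np.array([p[0],p[1],z])+x) for x in P],np.float32)
            return cv2.remap(gx,P[:,:1].copy(),P[:,1:].copy(),cv2.INTER_LINEAR).mean()
        return ring(3)-ring(-3)
    r=minimize(prof,[481.6,-270.5,-6.6],method='Nelder-Mead',options=dict(initial_simplex=[[481,-270,-6.6],[487,-270,-6.6],[481,-265,-6.6],[481,-270,-3]])); print(r.x,r.fun)
E
python3 - <<'E'
import fit
from h import *
go([482,-270,200],83.4); wsave('w7')
E
```

```text
[ 482.61499893 -269.31757506   -6.39045866] -83.58832550048828
[ 483.40570003 -268.98642109   -6.73270272] -52.56599426269531
pos [ 392.5 -260.5  198.9] yhead 83.3 q [-0.61  0.25  1.99  0.    0.9  -2.07] t 20.65 open 79.2 F [ 0.5 -0.7 -0.2]
 shift cm [-9.    0.09 -0.09] twist [-0.   0.1 -0.1]
```

Before and after fits agree to about 1 mm and 0.3°, so the panel is on the pile. Now the clamp: I'll approach above the grip bar with the jaws along the jig's x.

>>> {"api": "carry_out", "payload": {
  "translation": [
    [0,0,-2],
    [0,0,-2],
    [0,0,-2],
    [0,0,0],
    [0,0,0]
  ],
  "twist": [
    [0,0,6],
    [0,0,6],
    [0,0,6],
    [0,0,6],
    [0,0,6]
  ],
  "claw": 0
}}

```text
clock: 21.12
eef_pos: [394.2, -260.9, 259.6]
ee_rot: [0.002, 0.316, 0.949, -0.0]
contact_force: [-0.2, 0.8, -0.6]
opening: 48.9
grip_force: 0.0
```

>>> {"api": "carry_out", "payload": {
  "translation": [
    [0,0,0],
    [0,0,0],
    [0,0,0],
    [0,0,0],
    [0,0,0]
  ],
  "twist": [
    [0,0,6],
    [0,0,6],
    [0,0,6],
    [0,0,6],
    [0,0,6]
  ]
}}

```text
clock: 21.53
eef_pos: [393.4, -260.4, 258.1]
ee_rot: [0.0, 0.551, 0.834, 0.0]
contact_force: [0.9, 1.0, 0.2]
opening: 44.0
grip_force: 0.0
```

>>> {"api": "carry_out", "payload": {
  "translation": [
    [0,0,0],
    [0,0,0],
    [0,0,0],
    [0,0,0],
    [0,0,0]
  ],
  "twist": [
    [0,0,6],
    [0,0,6],
    [0,0,6],
    [0,0,6],
    [0,0,6]
  ]
}}

```text
clock: 21.95
eef_pos: [393.4, -260.4, 258.1]
ee_rot: [0.0, 0.748, 0.663, 0.0]
contact_force: [0.9, 0.2, -0.3]
opening: 43.7
grip_force: 0.0
```

```bash
python3 - <<'E'
from h import *
go([631.5,-266,258],-6.7)
t=dict(np.load('pics/t7.npz')); g=t['img'].astype(int).sum(2)
# dark bar pixels near its expected place
ys,xs=np.mgrid[105:140,340:400]; m=(g[105:140,340:400]<130)
for z in(207,):
    P=np.array([ray(t,u,v,z) for u,v in zip(xs[m],ys[m])]); u=np.array([.9932,-.1167]);v=np.array([.1167,.9932])
    d=(P[:,:2]-[482.2,-270.6]); X=d@u;Y=d@v; k=(X>120)&(X<175); print(k.sum(),np.median(X[k]),np.percentile(X[k],[2,98]),np.percentile(Y[k],[2,98]))
for uu,vv in((316,104),): print('flask',ray(t,uu,vv,0),ray(t,325,69,210))
E
```

```text
pos [ 393.4 -260.4  258.1] yhead -6.9 q [-0.61  0.16  1.94  0.    1.04 -0.49] t 21.95 open 43.7 F [ 0.9  0.2 -0.3]
 shift cm [2.29e+00 2.37e+01 2.00e-02] twist [ 0.   0.  -0.2]
29 141.85372855869497 [140.61064185 151.08512305] [-35.82504254  40.60548409]
flask [ 734.34796596 -196.33559295    0.        ] [ 751.73026022 -186.76360327  210.        ]
```

>>> {"api": "carry_out", "payload": {
  "translation": [
    [0.23,2.36,0],
    [0.23,2.36,0],
    [0.23,2.36,0],
    [0.23,2.36,0],
    [0.23,2.36,0]
  ],
  "twist": [
    [0,0,0],
    [0,0,0],
    [0,0,0],
    [0,0,0],
    [0,0,0]
  ]
}}

```text
clock: 22.37
eef_pos: [513.1, -262.2, 257.9]
ee_rot: [0.0, 0.747, 0.665, 0.0]
contact_force: [-0.8, -0.5, -0.1]
opening: 43.8
grip_force: 0.0
```

>>> {"api": "carry_out", "payload": {
  "translation": [
    [0.23,2.36,0],
    [0.23,2.36,0],
    [0.23,2.36,0],
    [0.23,2.36,0],
    [0.23,2.36,0]
  ],
  "twist": [
    [0,0,0],
    [0,0,0],
    [0,0,0],
    [0,0,0],
    [0,0,0]
  ]
}}

```text
clock: 22.78
eef_pos: [631.6, -264.1, 257.6]
ee_rot: [0.0, 0.747, 0.665, 0.0]
contact_force: [-0.5, -0.7, 0.1]
opening: 43.7
grip_force: 0.0
```

>>> {"api": "carry_out", "payload": {
  "translation": [
    [0,0,0],
    [0,0,1.5],
    [0,0,1.5],
    [0,0,1.5],
    [0,0,1]
  ],
  "twist": [
    [0,0,0],
    [0,0,0],
    [0,0,0],
    [0,0,0],
    [0,0,0]
  ]
}}

```text
clock: 23.2
eef_pos: [629.0, -264.0, 201.2]
ee_rot: [-0.001, 0.747, 0.665, -0.0]
contact_force: [-0.6, 0.5, -0.9]
opening: 43.9
grip_force: 0.0
```

>>> {"api": "carry_out", "payload": {
  "translation": [
    [0,0,0],
    [0,0,0],
    [0,0,0],
    [0,0,0],
    [0,0,0]
  ],
  "twist": [
    [0,0,0],
    [0,0,0],
    [0,0,0],
    [0,0,0],
    [0,0,0]
  ],
  "claw": 1,
  "newtons": 12
}}

```text
clock: 23.62
eef_pos: [629.6, -264.7, 204.1]
ee_rot: [0.001, 0.747, 0.665, 0.0]
contact_force: [-2.3, 0.7, -1.3]
opening: 14.3
grip_force: 0.9
```

>>> {"api": "carry_out", "payload": {
  "translation": [
    [0,0,0],
    [0,0,0],
    [0,0,0],
    [0,0,0],
    [0,0,0]
  ],
  "twist": [
    [0,0,0],
    [0,0,0],
    [0,0,0],
    [0,0,0],
    [0,0,0]
  ]
}}

```text
clock: 24.03
eef_pos: [629.8, -264.7, 203.9]
ee_rot: [0.001, 0.747, 0.665, 0.0]
contact_force: [-0.3, -0.1, 5.6]
opening: 13.3
grip_force: 12.0
```

```bash
python3 - <<'E'
from h import *
go([631.5,-266,202],-6.7); o=arm.observe(); print(o['grip_force'])
d=o['eef_pos'][:2]-[482.2,-270.6]; X=d@[.9932,-.1167]; al=np.arccos((X-110)/139); print('X',X,'Y',d@[.1167,.9932],'alpha',np.degrees(al),'barz',73+139*np.sin(al))
a=np.linspace(al,np.radians(165.5),26); 
for b,c in zip(a[:-1],a[1:]): print(np.round([13.9*(np.cos(c)-np.cos(b)),-13.9*(np.sin(c)-np.sin(b))],2).tolist(),end=' ')
E
```

```text
pos [ 629.8 -264.7  203.9] yhead -6.6 q [-0.42  0.54  1.51  0.    1.09 -0.3 ] t 24.03 open 13.3 F [-0.3 -0.1  5.6]
 shift cm [-0.11  0.19  0.19] twist [0.1 0.  0.1]
12.000689506530762
X 145.88808082298272 Y 23.06303089026327 alpha 75.03745023690615 barz 207.28717606250814
[-0.85, -0.2] [-0.87, -0.15] [-0.87, -0.09] [-0.88, -0.04] [-0.88, 0.02] [-0.87, 0.08] [-0.87, 0.13] [-0.86, 0.19] [-0.84, 0.24] [-0.83, 0.29] [-0.81, 0.34] [-0.78, 0.39] [-0.76, 0.44] [-0.73, 0.49] [-0.7, 0.53] [-0.66, 0.58] [-0.62, 0.62] [-0.58, 0.66] [-0.54, 0.69] [-0.5, 0.72] [-0.45, 0.75] [-0.4, 0.78] [-0.35, 0.8] [-0.3, 0.83] [-0.25, 0.84]
```

Bar pinched (13.3 mm). I'll swing it along the arc.

>>> {"api": "carry_out", "payload": {
  "translation": [
    [0,-0.85,-0.2],
    [0,-0.87,-0.15],
    [0,-0.87,-0.09],
    [0,-0.88,-0.04],
    [0,-0.88,0.02]
  ],
  "twist": [
    [0,0,0],
    [0,0,0],
    [0,0,0],
    [0,0,0],
    [0,0,0]
  ]
}}

```text
clock: 24.45
eef_pos: [584.9, -259.3, 207.8]
ee_rot: [0.0, 0.747, 0.665, 0.0]
contact_force: [2.1, -0.7, 3.0]
opening: 13.6
grip_force: 12.0
```

>>> {"api": "carry_out", "payload": {
  "translation": [
    [0,-0.87,0.08],
    [0,-0.87,0.13],
    [0,-0.86,0.19],
    [0,-0.84,0.24],
    [0,-0.83,0.29]
  ],
  "twist": [
    [0,0,0],
    [0,0,0],
    [0,0,0],
    [0,0,0],
    [0,0,0]
  ]
}}

```text
clock: 24.87
eef_pos: [542.5, -254.2, 197.9]
ee_rot: [-0.0, 0.747, 0.665, -0.0]
contact_force: [3.7, 0.7, 0.2]
opening: 13.6
grip_force: 12.0
```

Forces stay small and the bar is following.

>>> {"api": "carry_out", "payload": {
  "translation": [
    [0,-0.81,0.34],
    [0,-0.78,0.39],
    [0,-0.76,0.44],
    [0,-0.73,0.49],
    [0,-0.7,0.53]
  ],
  "twist": [
    [0,0,0],
    [0,0,0],
    [0,0,0],
    [0,0,0],
    [0,0,0]
  ]
}}

```text
clock: 25.28
eef_pos: [505.2, -249.9, 175.8]
ee_rot: [-0.0, 0.747, 0.665, -0.0]
contact_force: [1.4, 1.8, 0.9]
opening: 13.8
grip_force: 12.0
```

>>> {"api": "carry_out", "payload": {
  "translation": [
    [0,-0.66,0.58],
    [0,-0.62,0.62],
    [0,-0.58,0.66],
    [0,-0.54,0.69],
    [0,-0.5,0.72]
  ],
  "twist": [
    [0,0,0],
    [0,0,0],
    [0,0,0],
    [0,0,0],
    [0,0,0]
  ]
}}

```text
clock: 25.7
eef_pos: [476.5, -246.7, 142.9]
ee_rot: [-0.0, 0.747, 0.665, -0.0]
contact_force: [0.8, 1.5, 1.5]
opening: 13.6
grip_force: 12.0
```

>>> {"api": "carry_out", "payload": {
  "translation": [
    [0,-0.45,0.75],
    [0,-0.4,0.78],
    [0,-0.35,0.8],
    [0,0,0],
    [0,0,0]
  ],
  "twist": [
    [0,0,0],
    [0,0,0],
    [0,0,0],
    [0,0,0],
    [0,0,0]
  ]
}}

```text
clock: 26.12
eef_pos: [464.3, -245.2, 119.4]
ee_rot: [-0.001, 0.747, 0.665, -0.001]
contact_force: [-1.6, 0.8, -2.1]
opening: 13.6
grip_force: 12.0
```

```bash
python3 - <<'E'
from h import *
go([631.5,-266,202],-6.7); o=arm.observe()
d=o['eef_pos'][:2]-[482.2,-270.6]; X=d@[.9932,-.1167]; zb=o['eef_pos'][2]+3.4; print('X',X,'Y',d@[.1167,.9932],'bar rel',X-110,zb-73,'phi',np.radians(165.5)-np.arctan2(zb-73,X-110),np.hypot(zb-73,X-110),o['torque'])
E
```

```text
pos [ 464.3 -245.2  119.4] yhead -6.6 q [-0.51  0.45  1.92 -0.    0.77 -0.39] t 26.12 open 13.6 F [-1.6  0.8 -2.1]
 shift cm [-0.13 16.83 -8.3 ] twist [-0.1 -0.   0.1]
X -20.718903827869937 Y 23.150326193493918 bar rel -130.71890382786995 49.81210186977357 phi 0.11100257240754896 139.88808852309268 [0.03381318 0.22323651 0.01382955]
```

>>> {"api": "carry_out", "payload": {
  "translation": [
    [0,-0.15,0.4],
    [0,-0.14,0.4],
    [0,-0.1,0.35],
    [0,0,0],
    [0,0,0]
  ],
  "twist": [
    [0,0,0],
    [0,0,0],
    [0,0,0],
    [0,0,0],
    [0,0,0]
  ]
}}

```text
clock: 26.53
eef_pos: [460.3, -244.7, 108.5]
ee_rot: [-0.001, 0.747, 0.665, -0.001]
contact_force: [-6.4, 1.0, 0.7]
opening: 13.4
grip_force: 12.0
```

>>> {"api": "carry_out", "payload": {
  "translation": [
    [0,-0.04,0.1],
    [0,-0.03,0.1],
    [0,0,0],
    [0,0,0],
    [0,0,0]
  ],
  "twist": [
    [0,0,0],
    [0,0,0],
    [0,0,0],
    [0,0,0],
    [0,0,0]
  ]
}}

```text
clock: 26.95
eef_pos: [459.8, -244.6, 106.8]
ee_rot: [-0.001, 0.747, 0.665, -0.0]
contact_force: [-5.7, 0.5, 1.0]
opening: 13.9
grip_force: 12.0
```

>>> {"api": "carry_out", "payload": {
  "translation": [
    [0,-0.03,0.1],
    [0,-0.02,0.1],
    [0,0,0],
    [0,0,0],
    [0,0,0]
  ],
  "twist": [
    [0,0,0],
    [0,0,0],
    [0,0,0],
    [0,0,0],
    [0,0,0]
  ]
}}

```text
clock: 27.37
eef_pos: [459.2, -244.6, 104.8]
ee_rot: [-0.001, 0.747, 0.665, -0.001]
contact_force: [-5.4, 0.1, 2.0]
opening: 13.7
grip_force: 12.0
```

>>> {"api": "carry_out", "payload": {
  "translation": [
    [0,0,0.1],
    [0,0,0.05],
    [0,0,0],
    [0,0,0],
    [0,0,0]
  ],
  "twist": [
    [0,0,0],
    [0,0,0],
    [0,0,0],
    [0,0,0],
    [0,0,0]
  ]
}}

```text
clock: 27.78
eef_pos: [458.7, -244.5, 103.2]
ee_rot: [-0.001, 0.747, 0.665, -0.001]
contact_force: [-6.8, 1.6, 2.1]
opening: 13.4
grip_force: 12.0
```

>>> {"api": "carry_out", "payload": {
  "translation": [
    [0,0,0.1],
    [0,0,0.1],
    [0,0,0],
    [0,0,0],
    [0,0,0]
  ],
  "twist": [
    [0,0,0],
    [0,0,0],
    [0,0,0],
    [0,0,0],
    [0,0,0]
  ]
}}

```text
clock: 28.2
eef_pos: [458.2, -244.4, 101.0]
ee_rot: [-0.002, 0.747, 0.665, -0.001]
contact_force: [-9.4, -1.1, 2.0]
opening: 13.7
grip_force: 12.0
```

>>> {"api": "carry_out", "payload": {
  "translation": [
    [0,0,0.1],
    [0,0,0.1],
    [0,0,0],
    [0,0,0],
    [0,0,0]
  ],
  "twist": [
    [0,0,0],
    [0,0,0],
    [0,0,0],
    [0,0,0],
    [0,0,0]
  ]
}}

```text
clock: 28.62
eef_pos: [457.6, -244.3, 98.9]
ee_rot: [-0.002, 0.747, 0.665, -0.001]
contact_force: [-10.7, -0.7, 3.1]
opening: 13.5
grip_force: 12.0
```

```bash
python3 - <<'E'
from h import *
s=save('side','s8'); wsave('w8'); save('top','t8')
# bar in side picture: predicted pixels of bar ends for several lever angles vs darkness
g=cv2.cvtColor(s['img'],cv2.COLOR_RGB2GRAY).astype(np.float32)
u=np.array([.9932,-.1167,0]);v=np.array([.1167,.9932,0]);c=np.array([482.2,-270.6,0])
for ph in(-.1,-.05,0,.05,.1,.2):
    a=np.radians(165.5)-ph; b=c+(110+139*np.cos(a))*u+np.array([0,0,73+139*np.sin(a)])
    P=np.array([proj(s,b+y*v) for y in np.linspace(-38,38,20)],np.float32); print(ph,np.round(P[[0,10,19]]).tolist(),np.round(cv2.remap(g,P[:,:1].copy(),P[:,1:].copy(),1).ravel()).astype(int))
E
```

```text
-0.1 [[302.0, 149.0], [296.0, 155.0], [291.0, 160.0]] [107 107 102  98  84  69  54  44  41  39  36  37  37  46  58  75  83  90
  89  95]
-0.05 [[301.0, 148.0], [296.0, 153.0], [290.0, 158.0]] [58 57 59 59 56 50 46 44 39 37 38 36 29 23 27 31 40 43 47 57]
0 [[301.0, 146.0], [295.0, 151.0], [290.0, 156.0]] [29 32 37 37 39 38 38 40 42 43 46 44 37 31 23 18 21 21 22 26]
0.05 [[301.0, 144.0], [295.0, 149.0], [290.0, 154.0]] [37 32 30 35 35 35 37 43 51 59 69 70 62 48 34 27 27 25 29 37]
0.1 [[300.0, 142.0], [295.0, 147.0], [289.0, 152.0]] [54 49 41 37 35 40 45 53 64 79 87 91 73 56 36 26 28 33 41 54]
0.2 [[299.0, 138.0], [293.0, 144.0], [288.0, 149.0]] [32 31 30 31 29 30 33 36 53 71 67 56 43 36 28 29 36 50 71 92]
```

>>> {"api": "carry_out", "payload": {
  "translation": [
    [0,-0.1,0.1],
    [0,-0.05,0.1],
    [0,0,0],
    [0,0,0],
    [0,0,0]
  ],
  "twist": [
    [0,0,0],
    [0,0,0],
    [0,0,0],
    [0,0,0],
    [0,0,0]
  ]
}}

```text
clock: 29.18
eef_pos: [457.3, -244.3, 97.5]
ee_rot: [-0.001, 0.747, 0.665, -0.001]
contact_force: [-9.0, 1.0, 6.2]
opening: 13.5
grip_force: 12.0
```

```bash
cat > bar.py <<'E'
from h import *
from scipy.optimize import minimize
u=np.array([.9932,-.1167,0]);v=np.array([.1167,.9932,0]);c=np.array([482.2,-270.6,0])
def fit(s,ph0,ys):
    g=cv2.GaussianBlur(cv2.cvtColor(s['img'],cv2.COLOR_RGB2GRAY),(0,0),1).astype(np.float32); r=[]
    for ph in ph0+np.arange(-.15,.151,.01):
        a=np.radians(165.5)-ph; b=c+(110+139*np.cos(a))*u+np.array([0,0,73+139*np.sin(a)])
        P=np.array([proj(s,b+y*v) for y in ys],np.float32); r.append((round(ph,2),round(float(cv2.remap(g,P[:,:1].copy(),P[:,1:].copy(),1).mean()),0)))
    return r
E
python3 - <<'E'
from bar import *
s=save('side','s9'); Y=np.linspace(-38,-15,12)
print(fit(dict(np.load('pics/side0.npz')),1.57,Y)); print(fit(dict(np.load('pics/s8.npz')),0,Y)); print(fit(s,0,Y))
o=arm.observe(); print(o['eef_pos'],o['contact_force'])
E
```

```text
[(np.float64(1.42), 118.0), (np.float64(1.43), 116.0), (np.float64(1.44), 112.0), (np.float64(1.45), 108.0), (np.float64(1.46), 104.0), (np.float64(1.47), 98.0), (np.float64(1.48), 93.0), (np.float64(1.49), 87.0), (np.float64(1.5), 81.0), (np.float64(1.51), 75.0), (np.float64(1.52), 69.0), (np.float64(1.53), 65.0), (np.float64(1.54), 61.0), (np.float64(1.55), 58.0), (np.float64(1.56), 56.0), (np.float64(1.57), 55.0), (np.float64(1.58), 55.0), (np.float64(1.59), 56.0), (np.float64(1.6), 58.0), (np.float64(1.61), 60.0), (np.float64(1.62), 63.0), (np.float64(1.63), 66.0), (np.float64(1.64), 69.0), (np.float64(1.65), 72.0), (np.float64(1.66), 76.0), (np.float64(1.67), 79.0), (np.float64(1.68), 82.0), (np.float64(1.69), 86.0), (np.float64(1.7), 89.0), (np.float64(1.71), 92.0), (np.float64(1.72), 95.0)]
[(np.float64(-0.15), 104.0), (np.float64(-0.14), 102.0), (np.float64(-0.13), 99.0), (np.float64(-0.12), 96.0), (np.float64(-0.11), 92.0), (np.float64(-0.1), 88.0), (np.float64(-0.09), 83.0), (np.float64(-0.08), 78.0), (np.float64(-0.07), 73.0), (np.float64(-0.06), 67.0), (np.float64(-0.05),
[... 731 characters left out ...]
(-0.08), 74.0), (np.float64(-0.07), 68.0), (np.float64(-0.06), 62.0), (np.float64(-0.05), 57.0), (np.float64(-0.04), 52.0), (np.float64(-0.03), 48.0), (np.float64(-0.02), 44.0), (np.float64(-0.01), 42.0), (np.float64(0.0), 40.0), (np.float64(0.01), 39.0), (np.float64(0.02), 39.0), (np.float64(0.03), 39.0), (np.float64(0.04), 40.0), (np.float64(0.05), 40.0), (np.float64(0.06), 41.0), (np.float64(0.07), 41.0), (np.float64(0.08), 42.0), (np.float64(0.09), 43.0), (np.float64(0.1), 43.0), (np.float64(0.11), 43.0), (np.float64(0.12), 43.0), (np.float64(0.13), 43.0), (np.float64(0.14), 42.0), (np.float64(0.15), 40.0)]
[ 457.27874063 -244.31383063   97.48386688] [-8.11542338  0.61222353  5.73130124]
```

>>> {"api": "carry_out", "payload": {
  "translation": [
    [0,-0.05,0.1],
    [0,-0.05,0.1],
    [0,0,0],
    [0,0,0],
    [0,0,0]
  ],
  "twist": [
    [0,0,0],
    [0,0,0],
    [0,0,0],
    [0,0,0],
    [0,0,0]
  ]
}}

```text
clock: 29.65
eef_pos: [457.3, -244.5, 96.5]
ee_rot: [-0.0, 0.747, 0.665, -0.0]
contact_force: [-8.2, 1.9, 14.6]
opening: 13.7
grip_force: 12.0
```

>>> {"api": "carry_out", "payload": {
  "translation": [
    [0,0,0.1],
    [0,0,0],
    [0,0,0],
    [0,0,0],
    [0,0,0]
  ],
  "twist": [
    [0,0,0],
    [0,0,0],
    [0,0,0],
    [0,0,0],
    [0,0,0]
  ]
}}

```text
clock: 30.07
eef_pos: [457.2, -244.5, 95.6]
ee_rot: [-0.0, 0.747, 0.665, -0.0]
contact_force: [-9.2, 2.5, 15.4]
opening: 13.4
grip_force: 12.0
```

```bash
python3 - <<'E'
from bar import *
s=save('side','s10'); Y=np.linspace(-38,-15,12)
print([(float(a),b) for a,b in fit(s,0,Y)][5:25]); 
E
```

```text
[(-0.1, 86.0), (-0.09, 80.0), (-0.08, 75.0), (-0.07, 69.0), (-0.06, 63.0), (-0.05, 57.0), (-0.04, 53.0), (-0.03, 48.0), (-0.02, 44.0), (-0.01, 41.0), (0.0, 39.0), (0.01, 38.0), (0.02, 38.0), (0.03, 38.0), (0.04, 38.0), (0.05, 39.0), (0.06, 40.0), (0.07, 41.0), (0.08, 42.0), (0.09, 42.0)]
```

The foot is seated: the force rose to 15 N with no further lever motion. I'll release and retreat upward.

>>> {"api": "carry_out", "payload": {
  "translation": [
    [0,0,0],
    [0,0,0],
    [0,0,0],
    [0,0,0],
    [0,0,0]
  ],
  "twist": [
    [0,0,0],
    [0,0,0],
    [0,0,0],
    [0,0,0],
    [0,0,0]
  ],
  "claw": 0
}}

```text
clock: 30.53
eef_pos: [458.1, -244.7, 94.4]
ee_rot: [0.0, 0.747, 0.665, 0.0]
contact_force: [-0.4, -0.2, -0.5]
opening: 42.2
grip_force: 0.0
```

>>> {"api": "carry_out", "payload": {
  "translation": [
    [0,0,-1],
    [0,0,-2],
    [0,0,-3],
    [0,0,-3],
    [0,0,-3]
  ],
  "twist": [
    [0,0,0],
    [0,0,0],
    [0,0,0],
    [0,0,0],
    [0,0,0]
  ]
}}

```text
clock: 30.95
eef_pos: [457.5, -244.4, 216.2]
ee_rot: [-0.0, 0.747, 0.665, -0.0]
contact_force: [0.4, -0.0, 0.2]
opening: 43.9
grip_force: 0.0
```

>>> {"api": "carry_out", "payload": {
  "translation": [
    [3,0,-2],
    [3,0,0],
    [3,0,0],
    [3,0,0],
    [0,0,0]
  ],
  "twist": [
    [0,0,0],
    [0,0,0],
    [0,0,0],
    [0,0,0],
    [0,0,0]
  ]
}}

```text
clock: 31.37
eef_pos: [471.6, -121.7, 235.3]
ee_rot: [-0.0, 0.746, 0.666, 0.001]
contact_force: [0.1, 0.0, -0.0]
opening: 43.9
grip_force: 0.0
```

```bash
python3 - <<'E'
from bar import *
s=save('side','s11')
for Y in(np.linspace(-38,-15,12),np.linspace(-38,38,30)): print([(float(a),b) for a,b in fit(s,0,Y)][5:25])
import fit
go([482,-270,200],83.4)
E
```

```text
[(-0.1, 97.0), (-0.09, 89.0), (-0.08, 81.0), (-0.07, 73.0), (-0.06, 66.0), (-0.05, 61.0), (-0.04, 57.0), (-0.03, 55.0), (-0.02, 56.0), (-0.01, 59.0), (0.0, 65.0), (0.01, 72.0), (0.02, 80.0), (0.03, 89.0), (0.04, 99.0), (0.05, 108.0), (0.06, 115.0), (0.07, 122.0), (0.08, 127.0), (0.09, 131.0)]
[(-0.1, 110.0), (-0.09, 102.0), (-0.08, 93.0), (-0.07, 85.0), (-0.06, 76.0), (-0.05, 69.0), (-0.04, 64.0), (-0.03, 60.0), (-0.02, 59.0), (-0.01, 61.0), (0.0, 64.0), (0.01, 71.0), (0.02, 78.0), (0.03, 87.0), (0.04, 96.0), (0.05, 105.0), (0.06, 113.0), (0.07, 119.0), (0.08, 125.0), (0.09, 129.0)]
[ 482.61499893 -269.31757506   -6.39045866] -83.58832550048828
[ 484.7958363  -277.78095112   -7.01468976] -9.577987670898438
pos [ 471.8 -124.6  235.1] yhead -6.5 q [-0.28  0.22  1.93 -0.    1.   -0.17] t 31.47 open 43.8 F [-0.3 -0.5  0.9]
 shift cm [-14.33   2.65   3.52] twist [  0.    0.1 -89.9]
```

>>> {"api": "carry_out", "payload": {
  "translation": [
    [3.5,0,0],
    [3.5,0,0],
    [3.5,0,0],
    [3.5,0,0],
    [3.5,0,0]
  ],
  "twist": [
    [0,0,0],
    [0,0,0],
    [0,0,0],
    [0,0,0],
    [0,0,0]
  ]
}}

```text
clock: 31.88
eef_pos: [492.2, 48.8, 234.7]
ee_rot: [0.0, 0.747, 0.664, 0.0]
contact_force: [-0.2, -0.2, -0.8]
opening: 43.9
grip_force: 0.0
```

>>> {"api": "carry_out", "payload": {
  "translation": [
    [3.5,0,0],
    [3.5,0,0],
    [3.5,0,0],
    [3.5,0,0],
    [0,0,0]
  ],
  "twist": [
    [0,0,0],
    [0,0,0],
    [0,0,0],
    [0,0,0],
    [0,0,0]
  ]
}}

```text
clock: 32.3
eef_pos: [509.5, 191.3, 234.9]
ee_rot: [-0.0, 0.746, 0.666, 0.001]
contact_force: [0.0, 0.2, 0.0]
opening: 44.0
grip_force: 0.0
```

```bash
python3 - <<'E'
from bar import *
s=save('side','s12'); t=save('top','t12'); t0=dict(np.load('pics/top0.npz')); t7=dict(np.load('pics/t7.npz'))
def edge(k,z,p,d,off,rng):
    # sub-mm edge: position along d of the steepest fall, at several points p
    g=cv2.GaussianBlur(cv2.cvtColor(k['img'],cv2.COLOR_RGB2GRAY),(0,0),.7).astype(np.float32); r=[]
    for q in rng:
        m=np.arange(-9,9.1,.5); P=np.array([proj(k,c+q*p+(off+x)*d+np.array([0,0,z])) for x in m],np.float32)
        f=cv2.remap(g,P[:,:1].copy(),P[:,1:].copy(),1).ravel(); gr=-np.gradient(f); i=gr.argmax(); r.append(f'{off+m[i]:.1f}({gr[i]:.0f})')
    return r
a=np.arange(-60,61,15); b=np.arange(-24,25,12)
for n,k,z in(('t0',t0,50),('t7',t7,58),('t12',t,58)):
    print(n,'+v',edge(k,z,u,v,30,a),'\n -v',edge(k,z,u,-v,30,a),'\n -u',edge(k,z,v,-u,70,b),'\n +u',edge(k,z,v,u,70,b))
print([(float(x),y) for x,y in fit(s,0,np.linspace(-38,-10,15))][10:22]); go([0,0,0],0)
E
```

```text
t0 +v ['30.0(10)', '31.0(12)', '31.5(9)', '31.0(11)', '31.0(9)', '31.5(12)', '30.0(10)', '32.0(11)', '31.0(9)'] 
 -v ['29.5(10)', '28.0(10)', '29.5(9)', '28.5(11)', '30.0(8)', '29.0(11)', '28.5(8)', '28.5(12)', '27.5(9)'] 
 -u ['70.0(10)', '70.0(12)', '69.0(9)', '70.0(10)', '69.0(9)'] 
 +u ['70.0(7)', '70.0(11)', '70.0(8)', '71.5(11)', '71.5(8)']
t7 +v ['25.0(0)', '33.5(4)', '31.0(3)', '27.5(4)', '31.5(1)', '32.5(0)', '26.0(0)', '25.0(0)', '38.0(0)'] 
 -v ['21.0(7)', '36.5(6)', '21.0(10)', '37.0(13)', '21.0(10)', '21.5(11)', '21.5(6)', '22.5(9)', '24.0(10)'] 
 -u ['67.0(1)', '62.0(0)', '79.0(2)', '73.0(0)', '79.0(1)'] 
 +u ['61.0(1)', '71.5(1)', '63.0(-0)', '79.0(0)', '71.0(0)']
t12 +v ['31.5(12)', '31.5(10)', '34.0(2)', '31.0(2)', '32.0(9)', '31.5(12)', '31.5(9)', '31.5(11)', '32.0(9)'] 
 -v ['28.0(10)', '29.0(11)', '29.0(4)', '26.5(2)', '27.5(9)', '29.0(8)', '28.0(9)', '29.0(7)', '29.0(9)'] 
 -u ['69.5(11)', '70.0(11)', '69.5(10)', '70.0(10)', '70.0(10)'] 
 +u ['70.0(11)', '69.0(7)', '78.5(0)', '71.5(9)', '71.0(10)']
[(-0.05, 65.0), (-0.04, 60.0), (-0.03, 58.0), (-0.02, 59.0), (-0.01, 61.0), (0.0, 66.0), (0.01, 73.0), (0.02, 81.0), (0.03, 90.0), (0.04, 99.0), (0.05, 108.0), (0.06, 116.0)]
pos [508.3 187.5 234.3] yhead -6.5 q [ 0.33  0.3   1.81 -0.    1.03  0.45] t 32.4 open 44.0 F [ 0.2 -0.7  0.1]
 shift cm [-24.41 -48.36  23.45] twist [-0.   0.  -6.5]
```

Panel edges now match the lower panel's initial edges to within 1 mm and are square, and the lever is steady at about 0. Handing in.

```bash
python3 -c "
from rig import arm
print(arm.sign_off())"
```

```text
the job is handed in; nothing more can be done
None
```

The panel is stacked flush on the pile (edges within about 1 mm of the lower panel's), the clamp lever is down with its foot on it (about −0.03 rad in the side camera), the arm is clear, and the job was handed in at about 32 s; `arm.sign_off()` returned no verdict.

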